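# File a plaster model in the drawer

### The job

The gas burner stands in front of the model cabinet: first stand it upright in the middle of its round terracotta mat. Then pull the cabinet's upper drawer out to its stop, take the tan jaw model off the sloped drying rack, lay it flat in the drawer with its teeth up, let go of it, and push the drawer fully shut again. Leave the white jaw model and the mug where they are and never tip the burner over.

Things in the scene. Friction and masses are not known exactly. Their poses are not given: they have to be found in the camera images.
- burner: gas burner, loose, 0.42 kg: round glass body with black lid, 94 mm across and 101 mm tall, and on its axis an upright brass nozzle 18 mm in diameter from 101 to 166 mm above the foot, by which it can be lifted from above. A small valve knob stands out 34 mm from the axis towards the burner's own -y, between 105 and 127 mm up. Origin at the centre of the underside, z up
- burner_mat: fixed round terracotta mat, 104 mm in diameter, 5 mm thick, lying on the bench; origin at the centre of its underside
- model_cabinet_drawer0 (a joint): travel of the upper drawer in m: 0 shut, 0.150 at the stop; it slides out along the handle's -x. Light running (a few N)
- model_cabinet_drawer0_handle (a point): middle of the upper drawer's bar handle: dark round bar 11 mm thick, 105 mm long along y, its axis 35 mm in front of the blue drawer front and 38 mm below the top of the fixed white cabinet (220 deep x 210 wide x 170 mm high, two drawers); moves with the drawer; x points into the cabinet, z up. A blue bur stand (88 mm high) stands on the cabinet's top, from 163 mm behind the shut handle
- drawer_floor (a point): centre of the upper face of the upper drawer's floor; moves with the drawer; axes as the handle's. The drawer's inside is 175 mm long (x), 168 mm wide (y) and 53 mm deep, its walls 6 mm thick. With the drawer at its stop, the part from 87 mm in front of this point (-x) to 56 mm behind it (+x) is out of the cabinet
- drying_rack: fixed rack, 310 mm wide (its y), origin on the bench, front to its -x. An aluminium slope with a foot lip, rising 35 degrees towards +x, holds two jaw models. A white shelf above its rear (front edge x = -12 mm, underside z = 200 mm, pots on it to 280 mm, back panel x = 90 mm) is in the way of a vertical gripper: grip square to the slope
- tan_model: tan plaster jaw model, loose, 0.11 kg, 75 (x) x 68 (y) x 32 mm high; the base, 13 mm thick, is the part to grip, across its 68 mm (y). Origin at the centre of its underside, own z up out of the teeth. At the start it lies on the rack's slope, own x up the slope, on the left or on the right place, about 75 mm either side of the rack's middle
- white_model: white plaster jaw model of the same size on the rack's other place; must stay
- mug: white spotted mug, loose, 91 mm high, body 82 mm in diameter, centred 17 mm from the origin towards its own +y, with the handle towards its own -y (to 57 mm); origin on its underside; must stay. It stands beneath a wide lamp shade that hangs about 0.5 m above the bench; keep arm and wrist clear of the shade

How it is judged:
By the outcome, as a careful person would: the job done as asked, in the order asked, and still so for the second after the job is handed in, with the robot touching nothing.
It also fails if it takes over 72 s, if anything falls off the work surface, if the arm or the gripper's body presses on something with over 40 N, if the wrist force passes 120 N, or if a joint passes its speed limit or range.

### The arm

A 7-joint arm with a two-finger parallel gripper is mounted at the origin on a cart in front of the work surface, level with it; the furniture and walls round the work are solid. World frame = base frame: x ahead of the robot, y to its left, z up, the work surface at z = 0. Lengths are in m, angles in rad, forces in N, time in s.
With the tool pointing down it reaches from about 0.35 to 0.9 m from the base axis. Payload 8.1 kg.
Tool frame: the origin (TCP) lies midway between the tips of the shut fingers; the grasp point (between the pads) lies 19 mm behind it; z points along the fingers, y is the line along which they close (so a half turn about z gives the same grasp; the last joint's range is limited). The gripper opens to 92 mm and grips with 3 to 60 N. Pads are 19 mm wide; open, the fingers measure 130 mm over their backs; the gripper's body (75 mm by 190 mm) begins 47 mm behind the grasp point.
Start: joints at [-1.317, 0.434, 0.025, 1.573, -0.012, 1.134, -0.075], TCP at [0.218, 0.586, 0.189] pointing down, gripper open.
Joint ranges: [-2.62, 2.62], [-0.44, 2.09], [-1.27, 1.32], [0.08, 2.57], [-1.32, 4.46], [0.12, 2], [-2.74, 2.74]. Speed limits (rad/s): [2.22, 2.22, 3.01, 3.01, 3.14, 3.14, 3.14].

### API

Orientations are given as a rotation vector (axis times angle).
In Python, from cell import observe, cams, job gives the robot as it stands. The module is installed in compiled form; this text tells all that it offers.
- The arm moves only by the tool step_arm, never from a script. Its argument "steps" is a list of rows, each a list of 6 numbers: the shift along the world's x, y, z in mm, then the turn, a rotation vector about the world's x, y, z in rad. In form: [[dx, dy, dz, rx, ry, rz], ...]. A call has 1 to 20 rows; each row shifts and turns the commanded pose from where the row before left it; what a row does not reach is not made up. A row lasts 1/12 s, in which the tool goes at most 41.7 mm and 7.16 degrees, less where a joint would pass 70% of its speed; a pose out of reach is approached as far as the arm can. A call with a gripper value outside its range is refused whole. "gripper" is the opening, from 0 (shut) to 1 (fully open), set as the call begins (left out, the last holds). The fingers move at their own pace and stop on an object; "force" is the grip in N (left out, the last holds). Time passes only in rows, so rows that do not move let the fingers close. It gives the time, the measured TCP pose, the force, the opening and the grip force at its end, in the units of the state.
- observe(): the state, without advancing time (a new reading comes with each control period).
- cams.get_image(name): name is "scene" or "side" or "wrist"; returns the picture (420x560x3 uint8, red, green, blue); there is no depth.
- cams.get_calibration(name): a dict with "fov_y" (degrees; the focal length in pixels is half the picture's height over the tangent of half this angle, whatever the lens; pixels are square), "cx", "cy" (the principal point, pixels), "world_to_cam" (4x4, takes a point from world to camera coordinates). Camera axes: x right, y up, looking along -z (the intrinsics and any distortion apply to the point x, -y, -z); pixel columns grow to the right and rows downward; lengths in m; the calibration is good to about 2 mm. A picture is of the moment at which its call begins: read the wrist's pose just before it. get_calibration takes no time and is no camera call; for the wrist camera it gives the pose at the moment of the call.
- job.sign_off(): hands the job in; it is judged then, once.
The state is a dict: "clock": time; "joints": joint angles; "dq": joint speeds; "joint_efforts": joint torques, N m; "position": TCP position; "ee_rot": TCP orientation; "force": force on the tool from outside, world axes, zero at the start; "ft_torque": the same for the moment, N m; "width": opening from 0.0 (shut) to 1.0 (fully open); "gripper_force": force on a finger pad.
Only numpy, scipy, OpenCV 4.12 (cv2) and the standard library are available. Lean on these libraries where they do the work, as an engineer would, in place of code of your own. Each camera call takes 0.05 s, during which the arm holds its last target. There are 200 camera calls.

## Working session

There is one attempt and no reset: what is moved stays moved. The work goes in short steps, Python scripts to look and compute and a tool call to move; the robot and the scene stay as the last step left them, time stands still between calls to the robot, and variables do not carry over. Pictures are saved under pics/ and viewed, at most 10 in all, crops included, and the job is handed in when it is done.

Besides the shell and the picture viewer there is one more tool, called after "Call:" as name(argument=value, ...) on one line, values as JSON. step_arm: Moves the arm, as the interface text tells. Its arguments: {"type":"object","properties":{"steps":{"type":"array","items":{"type":"array","items":{"type":"number"}}},"gripper":{"type":"number"},"force":{"type":"number"}},"required":["steps"]}

```bash
mkdir -p pics
python3 - <<'E'
from cell import observe,cams
import cv2,numpy as np
np.set_printoptions(precision=4,suppress=True)
o=observe()
print(o['clock'],o['position'],o['ee_rot'],o['width'],o['force'])
for n in ['scene','side','wrist']:
    im=cams.get_image(n); cv2.imwrite(f'pics/{n}0.png',im[:,:,::-1])
    c=cams.get_calibration(n); print(n,c)
a=[cv2.imread(f'pics/{n}0.png') for n in ['scene','side']]
E
```

```text
0.0 [0.2182 0.5851 0.1879] [-0.5575 -3.0916  0.0025] 1.005291841466369 [ 0.1091 -0.6858 -0.3129]
scene {'fov_y': 57.061318612105744, 'cx': 274.01602636122976, 'cy': 206.13860383957228, 'world_to_cam': array([[ 0.6274, -0.7784,  0.0237, -0.3073],
       [ 0.4212,  0.3648,  0.8304, -0.3734],
       [-0.655 , -0.511 ,  0.5567, -0.4894],
       [ 0.    ,  0.    ,  0.    ,  1.    ]])}
side {'fov_y': 56.335962060668024, 'cx': 277.3041840682757, 'cy': 209.7645085871945, 'world_to_cam': array([[-0.8815, -0.4719,  0.0152,  0.6081],
       [ 0.3073, -0.5489,  0.7774, -0.206 ],
       [-0.3585,  0.6899,  0.6289, -0.8918],
       [ 0.    ,  0.    ,  0.    ,  1.    ]])}
wrist {'fov_y': 69.54739029867096, 'cx': 280.8450899369292, 'cy': 210.80377668937803, 'world_to_cam': array([[ 0.3503,  0.9366, -0.0006, -0.6239],
       [-0.9075,  0.3393, -0.2475,  0.031 ],
       [-0.2316,  0.0872,  0.9689, -0.3901],
       [ 0.    ,  0.    ,  0.    ,  1.    ]])}
```

View pics/scene0.png

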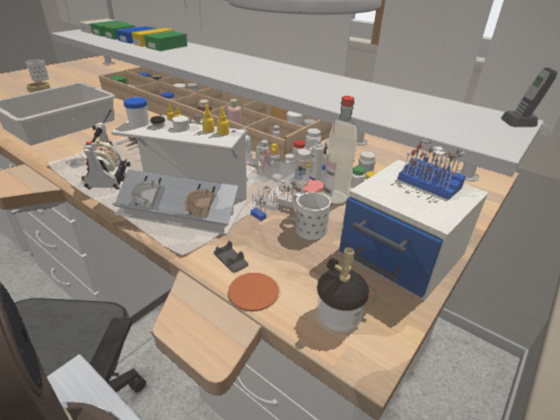

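View pics/side0.png

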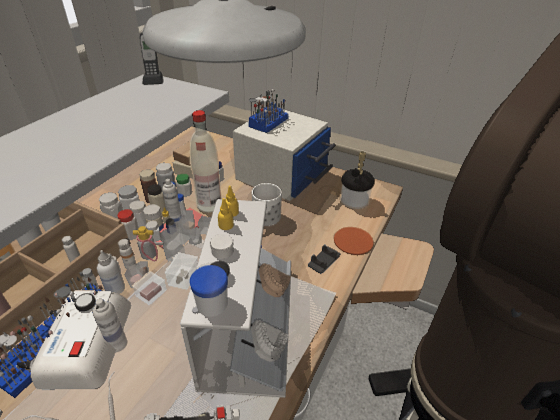

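Scene view: mat about (254,291), burner nozzle top about (348,250), handle about (380,235), tan model about (200,203), white about (147,193). The side view shows the mat at (353,240), burner (357,185), tan model (272,280). I'll enlarge for exact pixels.

```bash
cat > h.py <<'E'
from cell import observe,cams,job
import cv2,numpy as np
np.set_printoptions(precision=4,suppress=True)
def cal(n): 
    c=cams.get_calibration(n); f=210/np.tan(np.radians(c['fov_y'])/2); return c,f
def ray(n,p):
    c,f=cal(n); W=c['world_to_cam']; R=W[:3,:3]; t=W[:3,3]
    d=R.T@np.array([(p[0]-c['cx'])/f,-(p[1]-c['cy'])/f,-1]); return -R.T@t,d/np.linalg.norm(d)
def plane(n,p,z):
    o,d=ray(n,p); return o+d*(z-o[2])/d[2]
def tri(p,q,a='scene',b='side'):
    o1,d1=ray(a,p);o2,d2=ray(b,q)
    s=np.linalg.lstsq(np.c_[d1,-d2],o2-o1,rcond=None)[0]
    A=o1+s[0]*d1;B=o2+s[1]*d2; return (A+B)/2,np.linalg.norm(A-B)*1000
def proj(n,P):
    c,f=cal(n); X=c['world_to_cam']@np.r_[P,1]; return np.array([c['cx']+f*X[0]/-X[2],c['cy']-f*X[1]/-X[2]])
E
python3 - <<'E'
from h import *
a=cv2.imread('pics/scene0.png');b=cv2.imread('pics/side0.png')
def crop(i,x,y,w,h,s=4): 
    r=cv2.resize(i[y:y+h,x:x+w],None,fx=s,fy=s,interpolation=cv2.INTER_CUBIC)
    for k in range(0,w,20): cv2.putText(r,str(x+k),(k*s,9),0,.35,(0,255,255),1); cv2.line(r,(k*s,10),(k*s,14),(0,255,255),1)
    for k in range(0,h,20): cv2.putText(r,str(y+k),(0,k*s+4),0,.35,(0,255,0),1); cv2.line(r,(24,k*s),(28,k*s),(0,255,0),1)
    return r
t=np.hstack([crop(a,310,180,130,150),crop(b,220,140,70,150)]) 
# scene burner/handle + side
cv2.imwrite('pics/c1.png',np.hstack([crop(a,310,180,110,150),crop(b,290,110,90,150)]))
cv2.imwrite('pics/c2.png',np.hstack([crop(a,110,165,135,150)[:, :],crop(b,230,235,65,150)]))
for n,i in [('scene',a),('side',b)]:
    hsv=cv2.cvtColor(i,cv2.COLOR_BGR2HSV)
    m=((hsv[...,0]<12)&(hsv[...,1]>140)&(hsv[...,2]>80)).astype(np.uint8)
    cs=cv2.findContours(m,0,1)[0]; c=max(cs,key=cv2.contourArea)
    P=np.array([plane(n,p[0],.005) for p in c])[:,:2].astype(np.float32)
    e=cv2.minEnclosingCircle(P); print(n,cv2.contourArea(c),e,cv2.fitEllipse(P))
E
```

```text
scene 1302.5 ((0.44874900579452515, 0.022203225642442703), 0.050170090049505234) ((0.4486621916294098, 0.022078029811382294), (0.0963669866323471, 0.09772922843694687), 39.38999557495117)
side 789.0 ((0.4484502673149109, 0.02796703763306141), 0.05224659666419029) ((0.4489118456840515, 0.027960792183876038), (0.09978557378053665, 0.10135912150144577), 3.77715802192688)
```

View pics/c1.png

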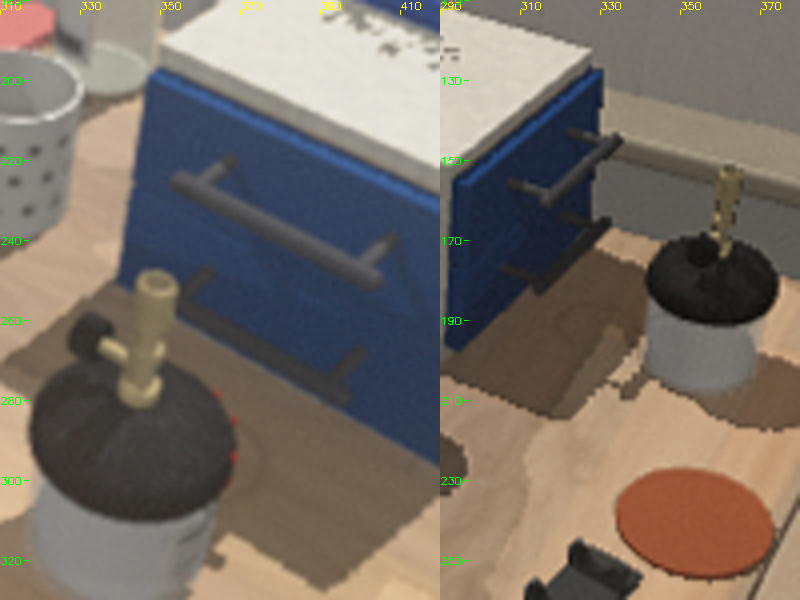

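View pics/c2.png

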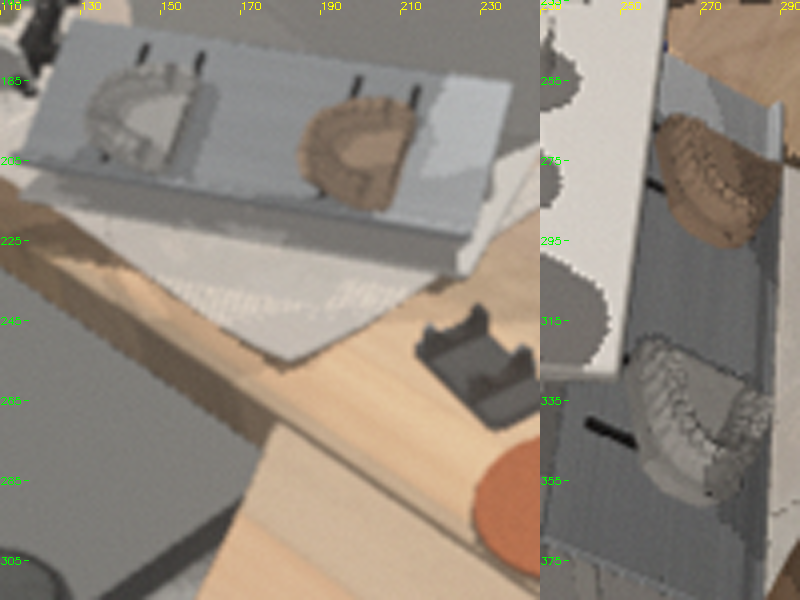

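Run:
```python
from h import *
T=dict(noz=((349.2,250.5),(362.5,153)),hL=((353.7,225.7),(316.7,159.2)),hR=((404.5,250),(334.5,145.2)),
 knob=((333,262),(355.2,172)), lipR=((227,224),(289.5,262)))
for k,(p,q) in T.items(): print(k,*tri(p,q))
print('noz at .166',plane('scene',T['noz'][0],.166),plane('side',T['noz'][1],.166))
print('handle at .132',[plane(n,p,.132) for k in('hL','hR') for n,p in zip(('scene','side'),T[k])])
print('cab',[plane('scene',p,.17) for p in((347.5,197.5),(350,192))],[plane('side',p,.17) for p in((293.7,156),(328,127))])
for n in('scene','side'):
    i=cv2.imread(f'pics/{n}0.png');h=cv2.cvtColor(i,cv2.COLOR_BGR2HSV)
    m=((h[...,0]>5)&(h[...,0]<16)&(h[...,1]>70)).astype(np.uint8)
    x,y,w,hh=(170,180,50,45) if n=='scene' else (255,260,40,40)
    z=np.zeros_like(m);z[y:y+hh,x:x+w]=m[y:y+hh,x:x+w]
    c=max(cv2.findContours(z,0,1)[0],key=cv2.contourArea);print(n,cv2.contourArea(c),cv2.boundingRect(c),cv2.minAreaRect(c))
print('rack',[ (z,plane('scene',p,z)) for p,z in (((115,204),.03),((227,224),.03),((238,185.5),.1),((127.5,170),.1))])
print('cams',ray('scene',(0,0))[0],ray('side',(0,0))[0])
```

```text
noz [ 0.5069 -0.1442  0.1637] 2.9941727388503145
hL [ 0.6186 -0.0973  0.1326] 1.9987920692089298
hR [ 0.6099 -0.2054  0.1303] 6.267698849277804
knob [ 0.5111 -0.1151  0.1175] 3.6005453654148765
lipR [0.5519 0.1989 0.0288] 3.2328322628458475
noz at .166 [ 0.5065 -0.1452  0.166 ] [ 0.5045 -0.1382  0.166 ]
handle at .132 [array([ 0.6178, -0.0972,  0.132 ]), array([ 0.62  , -0.0995,  0.132 ]), array([ 0.6127, -0.2059,  0.132 ]), array([ 0.6057, -0.1979,  0.132 ])]
cab [array([ 0.6461, -0.0611,  0.17  ]), array([ 0.6684, -0.0543,  0.17  ])] [array([ 0.6573, -0.0259,  0.17  ]), array([ 0.6417, -0.2252,  0.17  ])]
scene 0.0 (204, 212, 1, 1) ((204.0, 212.0), (0.0, 0.0), 0.0)
side 627.0 (259, 264, 31, 33) ((271.2447204589844, 280.5096130371094), (32.72666549682617, 25.01596450805664), 28.810794830322266)
rack [(0.03, array([0.4271, 0.4773, 0.03  ])), (0.03, array([0.553 , 0.1982, 0.03  ])), (0.1, array([0.6188, 0.221 , 0.1   ])), (0.1, array([0.4876, 0.4904, 0.1   ]))]
cams [ 0.0295 -0.353   0.5898] [0.2796 0.7891 0.7117]
```

Triangulation agrees with the given heights to 2–3 mm: nozzle top 0.164, handle 0.131. The first move goes to a lookout over the burner, with the fingers turned to close along x.

Call:
step_arm(steps=[[12.6, -34.3, 5.6, 0, 0, -0.0655], [12.6, -34.3, 5.6, 0, 0, -0.0655], [12.6, -34.3, 5.6, 0, 0, -0.0655], [12.6, -34.3, 5.6, 0, 0, -0.0655], [12.6, -34.3, 5.6, 0, 0, -0.0655], [12.6, -34.3, 5.6, 0, 0, -0.0655], [12.6, -34.3, 5.6, 0, 0, -0.0655], [12.6, -34.3, 5.6, 0, 0, -0.0655], [12.6, -34.3, 5.6, 0, 0, -0.0655], [12.6, -34.3, 5.6, 0, 0, -0.0655], [12.6, -34.3, 5.6, 0, 0, -0.0655], [12.6, -34.3, 5.6, 0, 0, -0.0655], [12.6, -34.3, 5.6, 0, 0, -0.0655], [12.6, -34.3, 5.6, 0, 0, -0.0655], [12.6, -34.3, 5.6, 0, 0, -0.0655], [12.6, -34.3, 5.6, 0, 0, -0.0655], [12.6, -34.3, 5.6, 0, 0, -0.0655], [12.6, -34.3, 5.6, 0, 0, -0.0655], [12.6, -34.3, 5.6, 0, 0, -0.0655], [12.6, -34.3, 5.6, 0, 0, -0.0655]], gripper=1)

```text
clock: 1.82
position: [0.4704, -0.1021, 0.3011]
ee_rot: [2.328, 2.109, 0.001]
force: [0.9, 0.6, 1.2]
width: 0.999
gripper_force: 0.0
```

Run:
```python
from h import *
from scipy.spatial.transform import Rotation as R
o=observe();print(o['clock'],o['position'],o['ee_rot'],o['joints'],o['force']);print(R.from_rotvec(o['ee_rot']).as_matrix())
c=cams.get_calibration('wrist');np.save('w1.npy',c['world_to_cam']);i=cams.get_image('wrist');cv2.imwrite('pics/w1.png',i[:,:,::-1])
print(c['world_to_cam'], 'cam',ray('wrist',(0,0))[0])
print('shade',plane('scene',(302,0),.5),plane('side',(223,40),.5),'mug',plane('scene',(312,232),.0),plane('side',(265,225),0))
print([proj('wrist',P) for P in ([.507,-.144,.165],[.449,.025,.005],[.6186,-.097,.132],[.61,-.205,.132])])
```

```text
1.8167 [ 0.4704 -0.1021  0.3011] [2.3285 2.1088 0.0011] [-0.5413  0.1104  0.7342  1.7689 -0.0774  1.2909  0.1123] [0.9272 0.5612 1.1885]
[[ 0.0988  0.9951  0.0006]
 [ 0.9951 -0.0988  0.0004]
 [ 0.0004  0.0005 -1.    ]]
[[ 0.995  -0.0998  0.0013 -0.4787]
 [ 0.0971  0.9644 -0.2459  0.1121]
 [ 0.0233  0.2448  0.9693 -0.4851]
 [ 0.      0.      0.      1.    ]] cam [ 0.4787 -0.0437  0.4995]
shade [0.7725 0.1683 0.5   ] [0.7206 0.1694 0.5   ] mug [0.6953 0.0434 0.    ] [0.6834 0.0837 0.    ]
[array([313.5095, 219.5391]), array([254.9492,  89.0696]), array([399.143 , 164.9047]), array([393.6585, 248.771 ])]
```

View pics/w1.png

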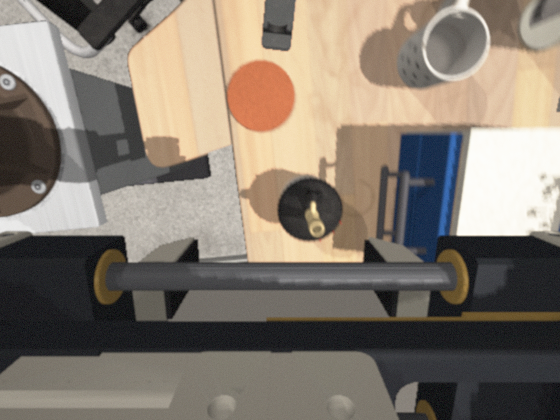

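Wrist view: nozzle top about (316,229), mat (261,96), upper handle bar about (402,172–255), mug (455,50). All of these are shifted about (+4,+8) px from my projections, so I'll quantify that offset and then go closer.

Run:
```python
from h import *
i=cv2.imread('pics/w1.png');h=cv2.cvtColor(i,cv2.COLOR_BGR2HSV)
m=((h[...,0]<12)&(h[...,1]>140)&(h[...,2]>80)).astype(np.uint8)
c=max(cv2.findContours(m,0,1)[0],key=cv2.contourArea)
P=np.array([plane('wrist',p[0],.005) for p in c])[:,:2].astype(np.float32)
print(cv2.minEnclosingCircle(P),cv2.fitEllipse(P))
print('noz',plane('wrist',(316,229),.166))
print('tcp',proj('wrist',observe()['position']),'bar',plane('wrist',(403,172),.132),plane('wrist',(401,240),.132))
# blue drawer front & mug rim
m=((h[...,0]>100)&(h[...,0]<125)&(h[...,1]>120)).astype(np.uint8);m[:130]=0
c=max(cv2.findContours(m,0,1)[0],key=cv2.contourArea);print('blue',cv2.boundingRect(c))
print('brasswrist', [ (y,np.where((h[y,290:340,0]>15)&(h[y,290:340,0]<32)&(h[y,290:340,1]>80)&(h[y,290:340,2]>70))[0]+290) for y in range(190,242,6)])
```

```text
((0.4556712508201599, 0.013875877484679222), 0.050981637090444565) ((0.4557727873325348, 0.013604233972728252), (0.09760824590921402, 0.10026925057172775), 112.09329223632812)
noz [ 0.5088 -0.1554  0.166 ]
tcp [280.7586 232.316 ] bar [ 0.6232 -0.1061  0.132 ] [ 0.6196 -0.194   0.132 ]
blue (399, 135, 63, 127)
brasswrist [(190, array([], dtype=int64)), (196, array([], dtype=int64)), (202, array([311, 312, 313, 314])), (208, array([310, 311, 315])), (214, array([305, 306, 307, 308, 309, 310, 311, 312, 313, 314, 315, 316, 317,
       318])), (220, array([307, 308, 309, 310, 311, 312, 313, 314, 315, 316, 317, 318, 319,
       320])), (226, array([309, 310, 311, 312, 313, 314, 315, 316, 317, 318, 319, 320, 321,
       322, 323, 338])), (232, array([310, 311, 312, 313, 314, 315, 316, 317, 318, 319, 320, 321, 322,
       323, 336, 337, 338, 339])), (238, array([297, 323, 324, 327, 328, 331, 335, 338, 339]))]
```

Call:
step_arm(steps=[[6.2, -7, -16.8, 0, 0, 0], [6.2, -7, -16.8, 0, 0, 0], [6.2, -7, -16.8, 0, 0, 0], [6.2, -7, -16.8, 0, 0, 0], [6.2, -7, -16.8, 0, 0, 0], [6.2, -7, -16.8, 0, 0, 0], [0, 0, 0, 0, 0, 0]])

```text
clock: 2.45
position: [0.5064, -0.1429, 0.197]
ee_rot: [-2.325, -2.11, 0.006]
force: [-0.5, -0.4, -0.9]
width: 0.998
gripper_force: 0.0
```

Run:
```python
from h import *
o=observe();print(o['position'])
r=[]
w=cams.get_image('wrist')[:,:,::-1].copy();s=cams.get_image('scene')[:,:,::-1].copy();d=cams.get_image('side')[:,:,::-1].copy()
for n,i in(('w2',w),('s2',s),('d2',d)): cv2.imwrite(f'pics/{n}.png',i)
print(proj('wrist',[.507,-.144,.165]),proj('scene',o['position']),proj('side',o['position']),proj('wrist',o['position']))
W=cv2.resize(w[100:340,180:400],None,fx=2.2,fy=2.2)[:528]
S=cv2.resize(s[200:310,300:400],None,fx=2.6,fy=2.6);D=cv2.resize(d[90:200,310:410],None,fx=2.4,fy=2.4)
C=np.zeros((560,800,3),np.uint8);C[:W.shape[0],:W.shape[1]]=W;C[:S.shape[0],500:760]=S;C[290:290+D.shape[0],500:740]=D
cv2.imwrite('pics/c3.png',C)
```

```text
[ 0.5064 -0.1429  0.197 ]
[280.4953 220.5209] [350.4325 235.6115] [364.1627 141.9696] [279.4266 231.834 ]
```

View pics/c3.png

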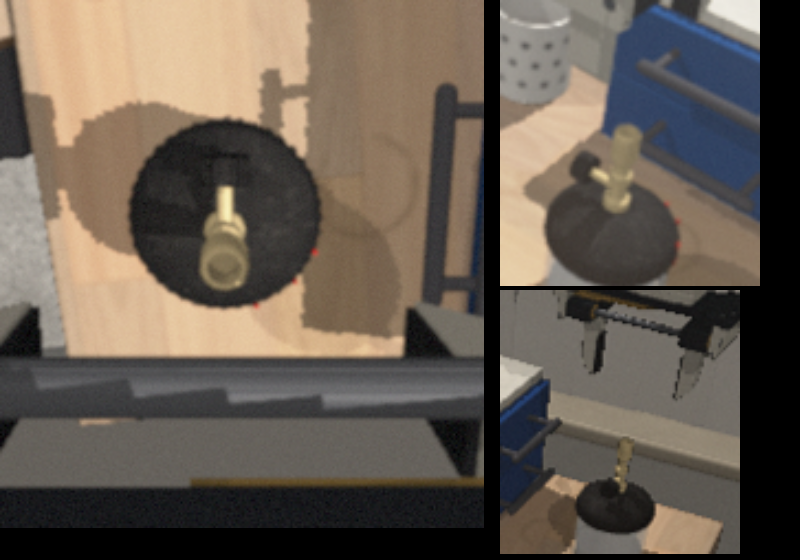

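Run:
```python
from h import *
s=cv2.imread('pics/s2.png');d=cv2.imread('pics/d2.png')
cv2.imwrite('pics/c4.png',np.vstack([np.hstack([cv2.resize(x,(400,300)) for x in(s,d)]),cv2.resize(np.hstack([s[90:240,230:430],d[60:210,280:480]]),(800,300))]))
```

```text
(no output)
```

View pics/c4.png

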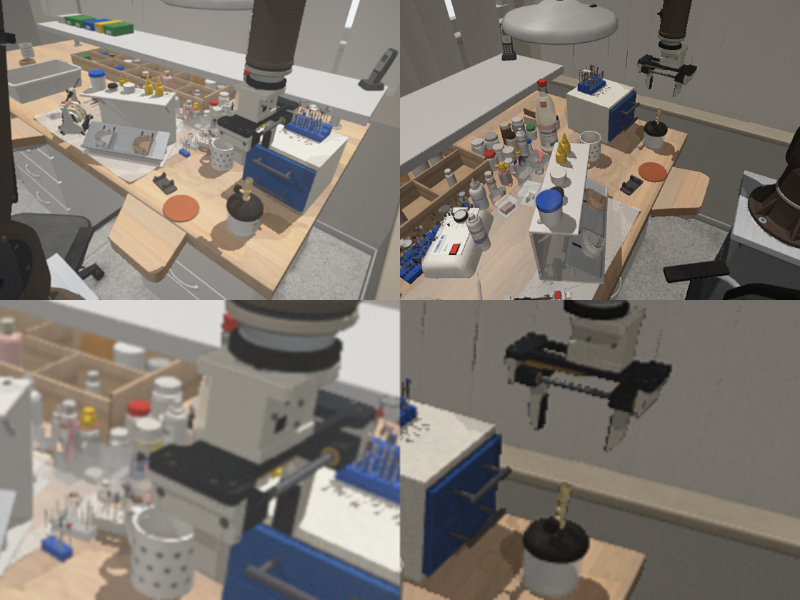

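Wrist crop: the nozzle top sits at wrist (282,219), matching its projection (280.5,220.5). In both outside views the open fingertips look higher than the reported TCP, so I'll triangulate them.

Run:
```python
from h import *
print(observe()['position'])
print(tri((350,215),(367,129.5)), tri((327,225),(348.5,124)),tri((327,225),(386,135)),tri((372,205),(348.5,124)),tri((372,205),(386,135)))
for z in(.197,.216,.235): print(z,proj('scene',[.55,-.145,z]),proj('scene',[.46,-.14,z]),proj('side',[.55,-.145,z]),proj('side',[.46,-.14,z]))
for P in([.507,-.144,.166],[.449,.025,.005]):print(proj('wrist',P))
i=cv2.imread('pics/w2.png');h=cv2.cvtColor(i,cv2.COLOR_BGR2HSV)
m=((h[...,0]<12)&(h[...,1]>140)&(h[...,2]>80)).astype(np.uint8)
print(m.sum(),cv2.boundingRect(m))
```

```text
[ 0.5074 -0.1422  0.2003]
(array([ 0.5035, -0.1374,  0.2373]), np.float64(0.6517436083374402)) (array([ 0.5233, -0.1067,  0.2274]), np.float64(70.07484326201615)) (array([ 0.4511, -0.1264,  0.241 ]), np.float64(1.8717491655279466)) (array([ 0.558 , -0.149 ,  0.2341]), np.float64(0.529220668233252)) (array([ 0.4762, -0.1638,  0.2508]), np.float64(67.0636345594791))
0.197 [364.0997 224.1587] [334.1837 248.6947] [348.9762 137.6846] [380.7896 146.766 ]
0.216 [365.8191 215.1495] [335.5366 239.2705] [349.8972 131.3667] [382.1165 140.333 ]
0.235 [367.5949 205.8447] [336.9382 229.5075] [350.8393 124.9038] [383.475  133.7471]
[280.4946 220.8691]
[217.6865  50.5024]
6594 (176, 1, 149, 239)
```

Run:
```python
from h import *
print(observe()['clock'],observe()['position'])
d=cams.get_image('side')[:,:,::-1].copy();cv2.imwrite('pics/d3.png',d)
a=cv2.imread('pics/d2.png');df=(np.abs(a.astype(int)-d).max(2)>40).astype(np.uint8)
print(df.sum(),cv2.boundingRect(df))
# lowest finger rows by columns: dark/greyish vs wall using initial image as background
b=cv2.imread('pics/side0.png')
for nm,x in(('d2',a),('d3',d)):
    g=(np.abs(b.astype(int)-x).max(2)>30).astype(np.uint8);g=cv2.morphologyEx(g,cv2.MORPH_OPEN,np.ones((2,2)))
    print(nm,[(c,np.where(g[:150,c])[0].max() if g[:150,c].any() else None) for c in range(330,415,4)])
b=cv2.imread('pics/scene0.png');x=cv2.imread('pics/s2.png')
g=(np.abs(b.astype(int)-x).max(2)>30).astype(np.uint8);g=cv2.morphologyEx(g,cv2.MORPH_OPEN,np.ones((2,2)))
print('s2',[(c,np.where(g[:260,c])[0].max() if g[:260,c].any() else None) for c in range(300,400,4)])
```

```text
2.6 [ 0.5074 -0.1422  0.2003]
104 (332, 11, 82, 202)
d2 [(330, None), (334, np.int64(89)), (338, np.int64(101)), (342, np.int64(102)), (346, np.int64(106)), (350, np.int64(125)), (354, np.int64(115)), (358, np.int64(103)), (362, np.int64(104)), (366, np.int64(105)), (370, np.int64(106)), (374, np.int64(107)), (378, np.int64(108)), (382, np.int64(109)), (386, np.int64(121)), (390, np.int64(125)), (394, np.int64(122)), (398, np.int64(118)), (402, np.int64(106)), (406, np.int64(107)), (410, np.int64(106)), (414, np.int64(99))]
d3 [(330, None), (334, np.int64(101)), (338, np.int64(101)), (342, np.int64(102)), (346, np.int64(106)), (350, np.int64(125)), (354, np.int64(114)), (358, np.int64(102)), (362, np.int64(103)), (366, np.int64(104)), (370, np.int64(105)), (374, np.int64(107)), (378, np.int64(108)), (382, np.int64(109)), (386, np.int64(122)), (390, np.int64(124)), (394, np.int64(122)), (398, np.int64(118)), (402, np.int64(106)), (406, np.int64(107)), (410, np.int64(104)), (414, np.int64(99))]
s2 [(300, np.int64(259)), (304, np.int64(259)), (308, np.int64(259)), (312, np.int64(259)), (316, np.int64(259)), (320, np.int64(259)), (324, np.int64(259)), (328, np.int64(259)), (332, np.int64(255)), (336, np.int64(251)), (340, np.int64(231)), (344, np.int64(221)), (348, np.int64(212)), (352, np.int64(204)), (356, np.int64(204)), (360, np.int64(201)), (364, np.int64(199)), (368, np.int64(205)), (372, np.int64(207)), (376, np.int64(208)), (380, np.int64(203)), (384, np.int64(194)), (388, np.int64(179)), (392, np.int64(174)), (396, np.int64(175))]
```

The open fingertips really sit about 36 mm behind the stated TCP. I'll close the gripper in free air here, 34 mm above the nozzle, to see whether they swing out.

Call:
step_arm(steps=[[0, 0, 0, 0, 0, 0], [0, 0, 0, 0, 0, 0], [0, 0, 0, 0, 0, 0], [0, 0, 0, 0, 0, 0], [0, 0, 0, 0, 0, 0], [0, 0, 0, 0, 0, 0], [0, 0, 0, 0, 0, 0], [0, 0, 0, 0, 0, 0]], gripper=0.2, force=20)

```text
clock: 3.32
position: [0.5075, -0.1423, 0.1998]
ee_rot: [-2.326, -2.112, -0.0]
force: [0.3, 0.9, -0.3]
width: 0.473
gripper_force: 0.0
```

Run:
```python
from h import *
o=observe();print(o['clock'],o['position'],o['width'])
b=cv2.imread('pics/side0.png')
d=cams.get_image('side')[:,:,::-1].copy();cv2.imwrite('pics/d4.png',d)
g=(np.abs(b.astype(int)-d).max(2)>30).astype(np.uint8);g=cv2.morphologyEx(g,cv2.MORPH_OPEN,np.ones((2,2)))
print([(c,np.where(g[:150,c])[0].max() if g[:150,c].any() else None) for c in range(330,415,4)])
s=cams.get_image('scene')[:,:,::-1].copy();cv2.imwrite('pics/s4.png',s)
cv2.imwrite('pics/c5.png',cv2.resize(np.hstack([s[120:270,290:430],d[60:210,300:440]]),None,fx=2.8,fy=2.8))
```

```text
3.3167 [ 0.5075 -0.1423  0.1998] 0.4726877157019633
[(330, None), (334, np.int64(89)), (338, np.int64(98)), (342, np.int64(98)), (346, np.int64(99)), (350, np.int64(104)), (354, np.int64(107)), (358, np.int64(128)), (362, np.int64(120)), (366, np.int64(105)), (370, np.int64(106)), (374, np.int64(107)), (378, np.int64(118)), (382, np.int64(116)), (386, np.int64(118)), (390, np.int64(112)), (394, np.int64(112)), (398, np.int64(118)), (402, np.int64(113)), (406, np.int64(108)), (410, np.int64(104)), (414, np.int64(99))]
```

View pics/c5.png

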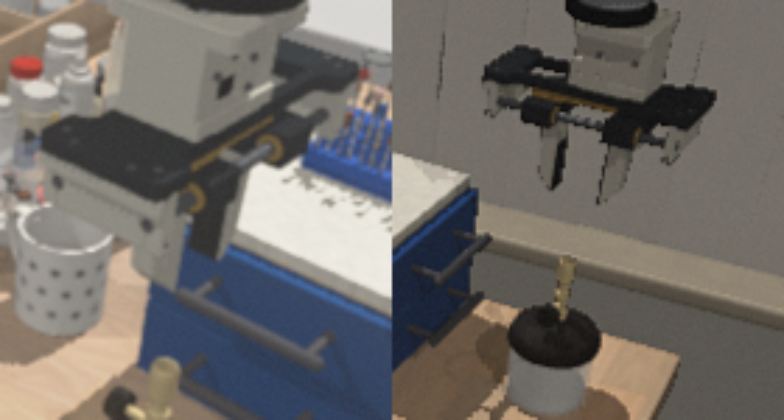

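Fingers slide in parallel, with tips at z≈0.235 in three cameras against a stated TCP of 0.200. I'll probe it by descending to TCP 0.137, which clears the lid either way, and closing on the nozzle.

Call:
step_arm(steps=[[0, 0, 0, 0, 0, 0], [0, 0, -10, 0, 0, 0], [0, 0, -15, 0, 0, 0], [0, 0, -15, 0, 0, 0], [0, 0, -12, 0, 0, 0], [0, 0, -7, 0, 0, 0], [0, 0, -4, 0, 0, 0], [0, 0, 0, 0, 0, 0]], gripper=0.6)

```text
clock: 4.08
position: [0.507, -0.1423, 0.136]
ee_rot: [-2.325, -2.111, 0.002]
force: [-0.1, -0.3, -0.1]
width: 0.601
gripper_force: 0.0
```

Call:
step_arm(steps=[[0, 0, 0, 0, 0, 0], [0, 0, 0, 0, 0, 0], [0, 0, 0, 0, 0, 0], [0, 0, 0, 0, 0, 0], [0, 0, 0, 0, 0, 0], [0, 0, 0, 0, 0, 0], [0, 0, 0, 0, 0, 0], [0, 0, 0, 0, 0, 0]], gripper=0.1, force=15)

```text
clock: 4.75
position: [0.5075, -0.1423, 0.1369]
ee_rot: [2.325, 2.112, 0.0]
force: [0.0, -0.3, 0.3]
width: 0.11
gripper_force: 0.0
```

The gripper closed to 10 mm on nothing, so the images are right and the real tips are about 35 mm behind the reported TCP. I'll open, go down 32 mm and close again.

Call:
step_arm(steps=[[0, 0, 0, 0, 0, 0], [0, 0, 0, 0, 0, 0], [0, 0, 0, 0, 0, 0], [0, 0, 0, 0, 0, 0], [0, 0, 0, 0, 0, 0], [0, -1, -8, 0, 0, 0], [0, -1, -8, 0, 0, 0], [0, 0, -8, 0, 0, 0], [0, 0, -6, 0, 0, 0], [0, 0, -2, 0, 0, 0], [0, 0, 0, 0, 0, 0]], gripper=0.6)

```text
clock: 5.67
position: [0.5069, -0.1443, 0.1039]
ee_rot: [-2.325, -2.111, 0.002]
force: [-0.6, -0.4, -0.2]
width: 0.602
gripper_force: 0.0
```

Call:
step_arm(steps=[[0, 0, 0, 0, 0, 0], [0, 0, 0, 0, 0, 0], [0, 0, 0, 0, 0, 0], [0, 0, 0, 0, 0, 0], [0, 0, 0, 0, 0, 0], [0, 0, 0, 0, 0, 0], [0, 0, 0, 0, 0, 0], [0, 0, 0, 0, 0, 0]], gripper=0.05, force=25)

```text
clock: 6.33
position: [0.5073, -0.1443, 0.1049]
ee_rot: [-2.325, -2.112, 0.0]
force: [-1.7, 0.3, 2.5]
width: 0.186
gripper_force: 25.0
```

Gripped at 17 mm and 25 N. Next I lift it and re-measure the mat with the wrist camera at rest.

Call:
step_arm(steps=[[0, 0, 3, 0, 0, 0], [0, 0, 6, 0, 0, 0], [0, 0, 8, 0, 0, 0], [0, 0, 6, 0, 0, 0], [0, 0, 3, 0, 0, 0], [0, 0, 0, 0, 0, 0], [0, 0, 0, 0, 0, 0], [0, 0, 0, 0, 0, 0]])

```text
clock: 7.0
position: [0.5074, -0.1442, 0.1307]
ee_rot: [-2.325, -2.112, 0.0]
force: [0.5, -0.3, -4.3]
width: 0.186
gripper_force: 25.0
```

Run:
```python
from h import *
o=observe();print(o['clock'],o['position'],o['width'],o['force'])
def mat(n,i):
    h=cv2.cvtColor(i,cv2.COLOR_BGR2HSV)
    m=((h[...,0]<12)&(h[...,1]>140)&(h[...,2]>80)).astype(np.uint8)
    c=max(cv2.findContours(m,0,1)[0],key=cv2.contourArea)
    P=np.array([plane(n,p[0],.005) for p in c])[:,:2].astype(np.float32)
    print(n,cv2.boundingRect(c),cv2.minEnclosingCircle(P),cv2.fitEllipse(P))
for n in('wrist','scene','side'):
    i=cams.get_image(n)[:,:,::-1].copy();cv2.imwrite(f'pics/{n}5.png',i);mat(n,i)
mx=np.zeros(3)
```

```text
7.0 [ 0.5074 -0.1442  0.1307] 0.18599089349737727 [ 0.543  -0.2591 -4.2538]
wrist (151, 0, 108, 88) ((0.45032182335853577, 0.023141156882047653), 0.05142062157392502) ((0.44975998997688293, 0.015142485499382019), (0.08097299933433533, 0.10691012442111969), 84.15919494628906)
scene (229, 274, 49, 36) ((0.4483778178691864, 0.021651363000273705), 0.04996754601597786) ((0.4486079812049866, 0.02177436463534832), (0.09621936827898026, 0.09790143370628357), 38.839603424072266)
side (334, 227, 39, 28) ((0.44901371002197266, 0.027950357645750046), 0.052165258675813675) ((0.44899898767471313, 0.028025036677718163), (0.09973664581775665, 0.10107278823852539), 11.420924186706543)
```

Call:
step_arm(steps=[[-2, 6, 0, 0, 0, 0], [-4, 11, 0, 0, 0, 0], [-5, 15, 0, 0, 0, 0], [-6, 17, 0, 0, 0, 0], [-6, 18, 0, 0, 0, 0], [-6, 18, 0, 0, 0, 0], [-6, 18, 0, 0, 0, 0], [-6, 17, 0, 0, 0, 0], [-6, 17, 0, 0, 0, 0], [-5, 14, 0, 0, 0, 0], [-4, 11, 0, 0, 0, 0], [-2, 7, 0, 0, 0, 0], [0, 0, 0, 0, 0, 0], [0, 0, -4, 0, 0, 0], [0, 0, -4, 0, 0, 0], [0, 0, -4, 0, 0, 0], [0, 0, -3, 0, 0, 0], [0, 0, 0, 0, 0, 0], [0, 0, 0, 0, 0, 0]])

```text
clock: 8.73
position: [0.4494, 0.0241, 0.1155]
ee_rot: [-2.326, -2.111, 0.001]
force: [0.0, -0.6, -3.8]
width: 0.186
gripper_force: 25.0
```

Run:
```python
from h import *
o=observe();print(o['clock'],o['position'],o['width'],o['force'])
i={n:cams.get_image(n)[:,:,::-1].copy() for n in('scene','side')}
a=cv2.resize(i['scene'][205:325,205:305],(400,480),interpolation=2);b=cv2.resize(i['side'][150:270,305:405],(400,480),interpolation=2)
cv2.imwrite('pics/c6.png',np.hstack([a,b]))
for n in i: cv2.imwrite(f'pics/{n}6.png',i[n])
```

```text
8.7333 [0.4494 0.0241 0.1155] 0.18580171740173032 [ 0.0199 -0.5788 -3.7608]
```

View pics/c6.png

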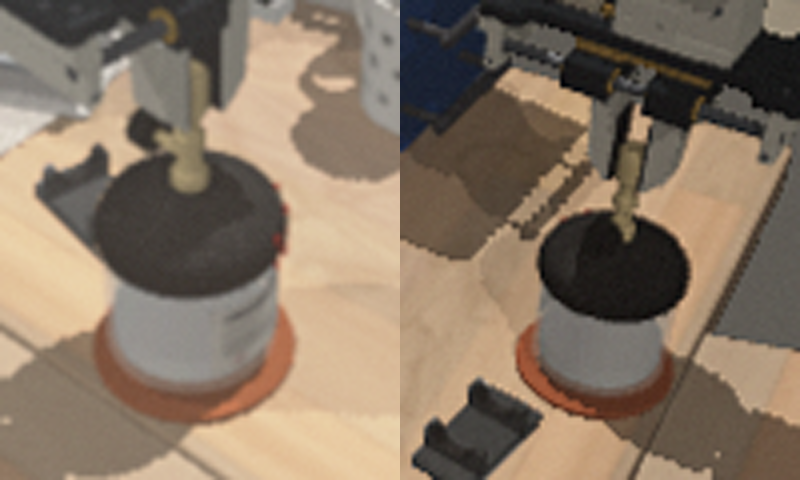

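The burner hangs about 5 mm above the mat. The rim margins (scene 17/21, side 21/10 at 4x) put it about 2 mm short in x. I'll shift, lower and release.

Call:
step_arm(steps=[[1, 0.5, 0, 0, 0, 0], [1, 0.5, 0, 0, 0, 0], [0, 0, -2, 0, 0, 0], [0, 0, -2, 0, 0, 0], [0, 0, -1.5, 0, 0, 0], [0, 0, -0.8, 0, 0, 0], [0, 0, 0, 0, 0, 0]])

```text
clock: 9.42
position: [0.4518, 0.0257, 0.1099]
ee_rot: [-2.326, -2.112, -0.001]
force: [-1.2, 0.2, 3.4]
width: 0.186
gripper_force: 25.0
```

Call:
step_arm(steps=[[0, 0, 0, 0, 0, 0], [0, 0, 0, 0, 0, 0], [0, 0, 0, 0, 0, 0], [0, 0, 0, 0, 0, 0], [0, 0, 4, 0, 0, 0], [0, 0, 10, 0, 0, 0], [0, 0, 20, 0, 0, 0], [0, 0, 30, 0, 0, 0], [0, 0, 25, 0, 0, 0], [0, 0, 15, 0, 0, 0], [0, 0, 0, 0, 0, 0]], gripper=0.5)

```text
clock: 10.33
position: [0.4537, 0.0256, 0.2173]
ee_rot: [2.324, 2.11, 0.009]
force: [1.4, -0.7, -0.2]
width: 0.501
gripper_force: 0.0
```

Run:
```python
from h import *
o=observe();print(o['clock'],o['position'],o['ee_rot'],o['width'],o['force'])
for n in('scene','side'):
    i=cams.get_image(n)[:,:,::-1].copy();cv2.imwrite(f'pics/{n}7.png',i)
    h=cv2.cvtColor(i,cv2.COLOR_BGR2HSV)
    # lid (dark) extents and mat extents
    x,y,w,hh=(215,235,80,80) if n=='scene' else (325,190,60,70)
    mm=((h[...,0]<12)&(h[...,1]>140)&(h[...,2]>70)).astype(np.uint8);mm[:y]=0
    b=np.zeros_like(mm);b[y:y+hh,x:x+w]=mm[y:y+hh,x:x+w]
    bx,by,bw,bh=cv2.boundingRect(b)
    for r in range(by,by+bh,2):
        k=np.where(b[r])[0]
        if len(k): print(n,r,k.min(),k.max(),'gap',[int(k[j]) for j in np.where(np.diff(k)>1)[0]],[int(k[j+1]) for j in np.where(np.diff(k)>1)[0]])
    print(proj(n,[.449,.025,.005]),proj(n,[.4515,.025,.171]))
```

```text
10.3333 [0.4537 0.0256 0.2173] [2.3243 2.1102 0.0087] 0.5005848719423077 [ 1.4056 -0.6801 -0.2256]
scene 286 275 276 gap [] []
scene 288 275 276 gap [] []
scene 290 276 276 gap [] []
scene 292 274 276 gap [] []
scene 294 274 276 gap [] []
scene 296 273 274 gap [] []
scene 298 270 273 gap [271] [273]
scene 300 268 273 gap [269] [272]
scene 302 265 272 gap [270] [272]
scene 304 262 269 gap [262] [264]
scene 306 258 266 gap [] []
scene 308 256 260 gap [] []
[252.1366 289.397 ] [252.3349 223.8009]
side 232 337 337 gap [] []
side 234 335 336 gap [] []
side 236 334 336 gap [] []
side 238 334 371 gap [336] [371]
side 240 334 372 gap [336] [370]
side 242 335 372 gap [337] [370]
side 244 336 372 gap [339] [369]
side 246 337 371 gap [341] [368]
side 248 339 370 gap [343] [366]
side 250 342 368 gap [348] [362]
side 252 346 365 gap [] []
side 254 354 359 gap [] []
[353.4842 239.3365] [362.1104 187.8233]
```

Run:
```python
from h import *
i=cv2.imread('pics/scene7.png');a=cv2.imread('pics/scene5.png');h=cv2.cvtColor(i,cv2.COLOR_BGR2HSV)
for r in(292,300): print(r,[(c,*map(int,i[r,c,::-1])) for c in list(range(226,238))+list(range(266,280))])
for c in(246,252): print(c,[(r,*map(int,i[r,c,::-1])) for r in range(298,314)])
# where do brass pixels sit now
m=((h[...,0]>15)&(h[...,0]<32)&(h[...,1]>90)&(h[...,2]>70)).astype(np.uint8);
print([ (r,np.where(m[r,238:270])[0]+238) for r in range(220,256,6)])
```

```text
292 [(226, 140, 118, 96), (227, 134, 111, 90), (228, 125, 96, 75), (229, 121, 82, 63), (230, 119, 78, 59), (231, 123, 83, 66), (232, 129, 99, 84), (233, 136, 112, 98), (234, 135, 121, 113), (235, 140, 135, 132), (236, 145, 142, 139), (237, 145, 143, 141), (266, 126, 121, 115), (267, 130, 125, 119), (268, 138, 133, 123), (269, 146, 140, 132), (270, 142, 136, 129), (271, 133, 121, 111), (272, 151, 113, 97), (273, 170, 115, 87), (274, 171, 107, 76), (275, 174, 108, 77), (276, 173, 109, 77), (277, 172, 110, 80), (278, 179, 135, 103), (279, 201, 169, 138)]
300 [(226, 135, 116, 98), (227, 133, 115, 98), (228, 129, 113, 94), (229, 127, 111, 94), (230, 122, 97, 80), (231, 125, 86, 66), (232, 123, 81, 60), (233, 125, 83, 64), (234, 124, 81, 61), (235, 120, 79, 58), (236, 120, 80, 60), (237, 124, 85, 67), (266, 131, 95, 78), (267, 157, 102, 75), (268, 171, 107, 74), (269, 172, 110, 76), (270, 171, 108, 77), (271, 174, 110, 79), (272, 175, 108, 78), (273, 172, 106, 76), (274, 162, 105, 76), (275, 161, 120, 94), (276, 190, 158, 128), (277, 210, 178, 147), (278, 212, 181, 150), (279, 214, 183, 15
[... 165 characters left out ...]
3, 80, 60), (306, 123, 81, 60), (307, 122, 80, 62), (308, 124, 82, 60), (309, 121, 83, 62), (310, 119, 96, 78), (311, 129, 113, 95), (312, 133, 116, 97), (313, 137, 120, 99)]
252 [(298, 146, 145, 140), (299, 146, 144, 140), (300, 146, 141, 136), (301, 135, 124, 117), (302, 123, 103, 93), (303, 122, 99, 84), (304, 120, 87, 72), (305, 123, 81, 62), (306, 122, 79, 59), (307, 124, 80, 61), (308, 124, 82, 61), (309, 121, 81, 60), (310, 116, 82, 62), (311, 130, 103, 83), (312, 160, 136, 112), (313, 188, 162, 133)]
[(220, array([], dtype=int64)), (226, array([], dtype=int64)), (232, array([], dtype=int64)), (238, array([], dtype=int64)), (244, array([], dtype=int64)), (250, array([], dtype=int64))]
```

The burner is on the mat and centred within about 2 mm: side margins 3/3 px, scene about 4/6 px. Next is the handle: I hover in front of it and measure it with the wrist camera.

Call:
step_arm(steps=[[5, -7, 0, 0, 0, 0], [9, -13, 0, 0, 0, 0], [10, -16, 0, 0, 0, 0], [11, -17, 0, 0, 0, 0], [11, -17, 0, 0, 0, 0], [11, -17, 0, 0, 0, 0], [11, -17, 0, 0, 0, 0], [11, -17, 0, 0, 0, 0], [11, -17, 0, 0, 0, 0], [10, -16, 0, 0, 0, 0], [9, -13, 0, 0, 0, 0], [6, -9, 0, 0, 0, 0], [0, 0, 0, 0, 0, 0], [0, 0, 0, 0, 0, 0], [0, 0, 0, 0, 0, 0]], gripper=0.3)

```text
clock: 11.68
position: [0.5659, -0.1494, 0.213]
ee_rot: [-2.324, -2.112, 0.001]
force: [0.0, 0.4, -0.4]
width: 0.304
gripper_force: 0.0
```

Run:
```python
from h import *
o=observe();print(o['clock'],o['position'],o['ee_rot'],o['width'])
i=cams.get_image('wrist')[:,:,::-1].copy();cv2.imwrite('pics/w8.png',i)
for P in([.6186,-.0973,.132],[.6143,-.151,.132]): print(proj('wrist',P))
g=cv2.cvtColor(i,cv2.COLOR_BGR2GRAY);h=cv2.cvtColor(i,cv2.COLOR_BGR2HSV)
c0=int(proj('wrist',[.6186,-.0973,.132])[0])
for r in range(90,231,14): print(r,'S',h[r,c0-40:c0+50:3,1],'V',g[r,c0-40:c0+50:3])
print(c0-40)
```

```text
11.6833 [ 0.5659 -0.1494  0.213 ] [-2.3241 -2.1119  0.0007] 0.303995203272884
[333.3861 143.8704]
[331.8819 202.3248]
90 S [ 86  82  82  83  90  87  85  88  86  86  86  83  85  84  82  77  74  81
  79  76  78  79  74  74  78  59  29 160 185 159] V [138 146 132 120 119 124 155 145 117 121 120 149 149 132 116 120 114 138
 138 113 113 118 115 131 111 100  65  37  34  36]
104 S [ 83  84  87  87  83  88  82  90  86  89  91  89  84  91  76  75  73  73
  75  82 152 167 158 159 154 185 203 179 177 176] V [115 114 116 114 117 114 118 114 114 113 113 114 117 112 114 113 115 117
 115  48  37  36  38  36  41  33  29  32  34  34]
118 S [ 90  86  87  86  85  81  85  85  92  91  89  84  84  83  86  73  78  71
  72 116 174 170 156 170 185 205 188 188 146 176] V [109 116 118 118 117 118 118 114 113 112 114 114 117 114 112 110 113 117
 117  46  34  35  38  35  33  31  33  31  42  33]
132 S [ 84  88  89  85  86  88  79  88  88  86  88  84  88  87  88  77  78  79
  75 176 174 151 174 168 167 182 146 203 163 180] V [110 114 116 116 114 117 121 115 114 115 114 116 114 113 111 113 113 113
 106  36  36  38 
[... 1114 characters left out ...]
5   9  81  74
 182 161 169 187 148 174 171 193 152 169 170 167] V [109 113 106 107 104 107 110 119 114  55  53  50  46  73  96  83 110  91
  33  39  34  30  41  36  35  34  37  36  33  51]
216 S [ 91  96  87  89  87  88  85  84  79  23  19  30  19   7   5  21  79  39
 177 229 162 201 161 152 165 163 161 170 163 155] V [117 117 119 113 114 113 116 121 113  53  52  39  51  77  97  83 116  76
  36  28  36  26  33  39  37  38  39  37  34  70]
230 S [ 94  91  96  86  89  86  84  83  81  10   9  11   0   0  10  32  84  23
 180 182 186 156 167 155 183 202 181 189 163 164] V [117 120 117 115 115 117 115 122 102  49  54  46  60  81  95  88 111  63
  28  31  33  36  33  38  31  31  35  30  41  78]
293
```

Wrist view: the upper bar lies at columns about 328–340, end at row 141, parallel to the image vertical. So the handle centre is at x≈0.616, y≈-0.151, in line with the fingers. Next I go over it and down.

Call:
step_arm(steps=[[10, 0, 0, 0, 0, 0], [15, -1, 0, 0, 0, 0], [14, 0, 0, 0, 0, 0], [8, 0, 0, 0, 0, 0], [0, 0, -10, 0, 0, 0], [0, 0, -18, 0, 0, 0], [0, 0, -20, 0, 0, 0], [0, 0, -16, 0, 0, 0], [0, 0, -12, 0, 0, 0], [0, 0, -12, 0, 0, 0], [0, 0, -12, 0, 0, 0], [0, 0, -12, 0, 0, 0], [0, 0, -8, 0, 0, 0], [0, 0, -5, 0, 0, 0], [0, 0, -3, 0, 0, 0], [0, 0, 0, 0, 0, 0]])

```text
clock: 13.07
position: [0.6134, -0.1514, 0.0851]
ee_rot: [-2.325, -2.112, 0.0]
force: [-0.3, -0.7, -0.7]
width: 0.298
gripper_force: 0.0
```

Call:
step_arm(steps=[[0, 0, 0, 0, 0, 0], [0, 0, 0, 0, 0, 0], [0, 0, 0, 0, 0, 0], [0, 0, 0, 0, 0, 0], [0, 0, 0, 0, 0, 0]], gripper=0.02, force=20)

```text
clock: 13.48
position: [0.614, -0.1515, 0.0861]
ee_rot: [2.325, 2.112, 0.001]
force: [0.2, -0.4, 1.7]
width: 0.109
gripper_force: 20.0
```

Bar gripped (10 mm). Now I pull along the handle's -x.

Call:
step_arm(steps=[[-4, 0.4, 0, 0, 0, 0], [-8, 0.8, 0, 0, 0, 0], [-12, 1.2, 0, 0, 0, 0], [-13, 1.3, 0, 0, 0, 0], [-13, 1.3, 0, 0, 0, 0], [-13, 1.3, 0, 0, 0, 0], [-13, 1.3, 0, 0, 0, 0], [-13, 1.3, 0, 0, 0, 0], [-13, 1.3, 0, 0, 0, 0], [-13, 1.3, 0, 0, 0, 0], [-12, 1.2, 0, 0, 0, 0], [-10, 1, 0, 0, 0, 0], [-6, 0.6, 0, 0, 0, 0], [-4, 0.4, 0, 0, 0, 0], [-2, 0.2, 0, 0, 0, 0], [0, 0, 0, 0, 0, 0], [0, 0, 0, 0, 0, 0]])

```text
clock: 14.9
position: [0.4666, -0.1387, 0.0862]
ee_rot: [2.322, 2.107, 0.002]
force: [9.8, -7.9, -7.9]
width: 0.112
gripper_force: 20.0
```

Call:
step_arm(steps=[[-2, 0, 0, 0, 0, 0], [-2, 0, 0, 0, 0, 0], [0, 0, 0, 0, 0, 0], [0, 0, 0, 0, 0, 0]])

```text
clock: 15.23
position: [0.4668, -0.1387, 0.0866]
ee_rot: [2.316, 2.105, 0.008]
force: [24.6, -8.9, -23.5]
width: 0.115
gripper_force: 20.0
```

The drawer is at its stop: position held while the force rose. I relax, release and rise, and meanwhile compute the tan model position.

Call:
step_arm(steps=[[4, 0, 0, 0, 0, 0], [0, 0, 0, 0, 0, 0], [0, 0, 0, 0, 0, 0], [0, 0, 0, 0, 0, 0], [0, 0, 0, 0, 0, 0], [0, 0, 10, 0, 0, 0], [0, 0, 20, 0, 0, 0], [0, 0, 30, 0, 0, 0], [0, 0, 30, 0, 0, 0], [0, 0, 30, 0, 0, 0], [0, 0, 30, 0, 0, 0], [0, 0, 20, 0, 0, 0], [0, 0, 10, 0, 0, 0], [0, 0, 0, 0, 0, 0], [0, 0, 0, 0, 0, 0]], gripper=0.3)

```text
clock: 16.48
position: [0.4642, -0.1363, 0.2652]
ee_rot: [-2.325, -2.112, -0.001]
force: [0.5, -0.1, -0.9]
width: 0.302
gripper_force: 0.0
```

Run:
```python
from h import *
o=observe();print(o['clock'],o['position'],o['ee_rot'],o['joints'],o['force'])
a=cv2.imread('pics/scene0.png');h=cv2.cvtColor(a,cv2.COLOR_BGR2HSV)
m=((h[...,0]>4)&(h[...,0]<20)&(h[...,1]>60)).astype(np.uint8);z=np.zeros_like(m);z[186:218,182:216]=m[186:218,182:216]
c=max(cv2.findContours(z,0,1)[0],key=cv2.contourArea);print(cv2.contourArea(c),cv2.boundingRect(c))
q=lambda P:[proj(n,P) for n in('scene','side')]
y=np.array([-.423,.906,0]);x=np.array([.906*.819,.423*.819,.574]);n=np.array([-.52,-.243,.819])
C,e=tri((200,203),(271,280));print('tan vis centre',C,e)
lip=np.array([.5519,.1989,.0288]);d=C-lip;print('rel lip end: along y',d@y,'up slope',d@x,'normal',d@n)
# corners: base front corner/back corner in both views
for p,q2 in(((213,204),(288,276)),((186,204),(276,297)),((212.5,190),(259,265))): 
    P,e=tri(p,q2);d=P-lip;print(P,e,d@y,d@x,d@n)
i=cams.get_image('wrist')[:,:,::-1].copy();cv2.imwrite('pics/w9.png',i)
np.save('w9.npy',cams.get_calibration('wrist')['world_to_cam'])
```

```text
16.4833 [ 0.4642 -0.1363  0.2652] [-2.325  -2.1123 -0.0006] [-0.5421  0.1538  0.844   1.8323 -0.1232  1.2092  0.244 ] [ 0.4792 -0.0778 -0.926 ]
521.0 (185, 190, 28, 27)
tan vis centre [0.5512 0.289  0.0531] 1.2093088758227004
rel lip end: along y 0.0818849033119349 up slope 0.04466426541289388 normal -0.0015901328215689589
[0.5411 0.2511 0.0567] 35.66174470017238 0.051837561328983206 0.026113527284758138 0.015763321611358263
[0.5259 0.3179 0.0471] 6.72622034190219 0.11875053674524207 0.03243601450094501 -0.00044711670893927773
[0.5869 0.281  0.0767] 2.134883545536225 0.05956486317809378 0.08190210825152194 0.0010600677020758218
```

Call:
step_arm(steps=[[1, 21, 0, 0, 0, 0.117], [1, 21, 0, 0, 0, 0.117], [1, 21, 0, 0, 0, 0.117], [1, 21, 0, 0, 0, 0.117], [1, 21, 0, 0, 0, 0.117], [1, 21, 0, 0, 0, 0.117], [1, 21, 0, 0, 0, 0.117], [1, 21, 0, 0, 0, 0.117], [1, 21, 0, 0, 0, 0.117], [1, 21, 0, 0, 0, 0.117], [1, 21, 0, 0, 0, 0.117], [1, 21, 0, 0, 0, 0.117], [1, 21, 0, 0, 0, 0.117], [1, 21, 0, 0, 0, 0.117], [1, 21, 0, 0, 0, 0.117], [1, 21, 0, 0, 0, 0.117], [0, 21, 0, 0, 0, 0.117], [0, 21, 0, 0, 0, 0.117], [0, 0, 0, 0, 0, 0], [0, 0, 0, 0, 0, 0]], gripper=1)

```text
clock: 18.2
position: [0.4795, 0.2419, 0.2634]
ee_rot: [0.685, -3.062, 0.002]
force: [-0.4, -1.0, -0.1]
width: 1.0
gripper_force: 0.0
```

Run:
```python
from h import *
from scipy.spatial.transform import Rotation as R
o=observe();print(o['clock'],o['position'],o['ee_rot'],o['joints'],o['width']);print(R.from_rotvec(o['ee_rot']).as_matrix())
```

```text
18.2 [0.4795 0.2419 0.2634] [ 0.6851 -3.0624  0.0023] [-0.8362  0.2368  0.34    1.6905 -0.0826  1.2323  1.5338] 1.00003411032985
[[-0.9047 -0.4261 -0.0031]
 [-0.4261  0.9047 -0.0022]
 [ 0.0038 -0.0006 -1.    ]]
```

Call:
step_arm(steps=[[2, 3.2, -15, 0.043, -0.0922, 0], [2, 3.2, -15, 0.043, -0.0922, 0], [2, 3.2, -15, 0.043, -0.0922, 0], [2, 3.2, -15, 0.043, -0.0922, 0], [2, 3.2, -15, 0.043, -0.0922, 0], [2, 3.2, -15, 0.043, -0.0922, 0], [0, 0, 0, 0, 0, 0], [0, 0, 0, 0, 0, 0], [0, 0, 0, 0, 0, 0]])

```text
clock: 18.95
position: [0.4985, 0.2524, 0.1865]
ee_rot: [-0.552, 2.538, 0.132]
force: [0.7, -0.2, 1.1]
width: 0.999
gripper_force: 0.0
```

Run:
```python
from h import *
from scipy.spatial.transform import Rotation as R
o=observe();M=R.from_rotvec(o['ee_rot']).as_matrix();print(o['clock'],o['position'],o['joints'],o['force']);print(M)
i=cams.get_image('wrist')[:,:,::-1].copy();cv2.imwrite('pics/w10.png',i)
print(proj('wrist',[.5512,.289,.0531]), proj('wrist',o['position']))
h=cv2.cvtColor(i,cv2.COLOR_BGR2HSV)
m=((h[...,0]>4)&(h[...,0]<20)&(h[...,1]>60)).astype(np.uint8);m=cv2.morphologyEx(m,cv2.MORPH_OPEN,np.ones((3,3)))
cv2.imwrite('pics/c7.png',np.hstack([cv2.resize(i,(400,300)),cv2.resize(cv2.cvtColor(m*255,cv2.COLOR_GRAY2BGR),(400,300))]))
for c in cv2.findContours(m,0,1)[0]:
    if cv2.contourArea(c)>300: print(cv2.contourArea(c),cv2.boundingRect(c),cv2.minAreaRect(c))
```

```text
18.95 [0.4985 0.2524 0.1865] [-0.9836  0.04    0.3308  2.2939  0.4252  0.3007  0.968 ] [ 0.6877 -0.1715  1.0856]
[[-0.7735 -0.4109  0.4826]
 [-0.3586  0.9115  0.2014]
 [-0.5226 -0.0173 -0.8524]]
[293.698  177.8968] [281.763  231.4319]
366.0 (395, 382, 24, 27) ((406.0799560546875, 393.94000244140625), (21.07178497314453, 27.0114803314209), 8.130102157592773)
340.5 (101, 205, 21, 24) ((110.058837890625, 216.7353057861328), (23.283418655395508, 19.645383834838867), 75.96376037597656)
3092.0 (268, 146, 60, 66) ((297.5, 178.5), (65.0, 59.0), 90.0)
48690.5 (0, 0, 560, 263) ((279.49993896484375, 130.99996948242188), (558.9998779296875, 261.99993896484375), 0.0)
```

View pics/c7.png

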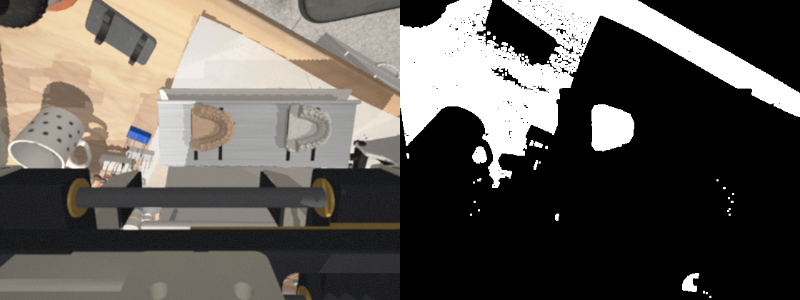

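Wrist view: the tan model's mask spans x 268–328, y 146–212, square to the fingers with its flat heel on the left. The white model is at about (430,180), well clear.

Run:
```python
from h import *
from scipy.spatial.transform import Rotation as R
o=observe();T=o['position'];M=R.from_rotvec(o['ee_rot']).as_matrix();print(o['clock'],T,o['joints'][5])
y=np.array([-.42,.907,0]);y/=np.linalg.norm(y);n=np.array([-.574*y[1],.574*y[0],.819]);n/=np.linalg.norm(n);x=np.cross(y,n)
w=(298,179)
for a,b,p,q in(('scene','wrist',(199,203.5),w),('side','wrist',(271.5,280.5),w),('scene','side',(199,203.5),(271.5,280.5))):
    P,e=tri(p,q,a,b);print(a,b,P,e)
oo,d=ray('wrist',w);c=cams.get_calibration('wrist')['world_to_cam'];dz=-(c[:3,:3]@d)[2]
for D in(.32,.33,.34):print(D,oo+d*D/dz)
# desired rotation: tool y=y, z=-n
G=np.c_[np.cross(y,-n),y,-n];print('rot needed',R.from_matrix(G@M.T).as_rotvec())
C=np.array([.5505,.291,.053]);
for k in(.0,-.013): print('TCP for tip at C+%g n'%k,C+(k-.035)*n, 'delta mm',(C+(k-.035)*n-T)*1000)
print('n',n,'in tool-frame', M.T@(C-T))
```

```text
19.0 [0.4989 0.2527 0.1868] 0.30037060796743853
scene wrist [0.5542 0.2966 0.0469] 1.5022041789687886
side wrist [0.5481 0.2926 0.0571] 0.8465291754838601
scene side [0.5491 0.2898 0.0528] 2.33814422228797
0.32 [0.5356 0.2862 0.0734]
0.33 [0.5413 0.2892 0.0657]
0.34 [0.547  0.2923 0.058 ]
rot needed [ 0.0406 -0.0478  0.0108]
TCP for tip at C+0 n [0.5687 0.2994 0.0243] delta mm [  69.8767   46.7169 -162.4991]
TCP for tip at C+-0.013 n [0.5755 0.3026 0.0137] delta mm [  76.6472   49.8521 -173.1448]
n [-0.5208 -0.2412  0.8189] in tool-frame [0.0164 0.016  0.1467]
```

Call:
step_arm(steps=[[4.6, 3.8, -12.5, 0.01, -0.012, 0.003], [4.6, 3.8, -12.5, 0.01, -0.012, 0.003], [4.6, 3.8, -12.5, 0.01, -0.012, 0.003], [4.6, 3.8, -12.5, 0.01, -0.012, 0.003], [4.6, 3.8, -12.5, 0, 0, 0], [4.6, 3.8, -12.5, 0, 0, 0], [4.6, 3.7, -12.5, 0, 0, 0], [4.6, 3.7, -12.5, 0, 0, 0], [4.6, 3.7, -12.5, 0, 0, 0], [4.6, 3.7, -12.5, 0, 0, 0], [0, 0, 0, 0, 0, 0], [0, 0, 0, 0, 0, 0], [0, 0, 0, 0, 0, 0]])

```text
clock: 20.08
position: [0.5368, 0.2749, 0.0944]
ee_rot: [-0.544, 2.49, 0.138]
force: [-1.5, 0.3, -0.3]
width: 1.001
gripper_force: 0.0
```

```bash
cat > t.py <<'E'
from h import *
from scipy.spatial.transform import Rotation as R
o=observe();T=o['position'];M=R.from_rotvec(o['ee_rot']).as_matrix();print(o['clock'],T,o['joints'],o['force'],o['width'])
y=np.array([-.42,.907,0]);y/=np.linalg.norm(y);n=np.array([-.574*y[1],.574*y[0],.819]);n/=np.linalg.norm(n);x=np.cross(y,n)
G=np.c_[np.cross(y,-n),y,-n];print('rot needed',R.from_matrix(G@M.T).as_rotvec())
C=np.array([.550,.2925,.054]);tip=T-.035*M[:,2]
print('tip rel C: up-slope,lat,normal mm',[(tip-C)@v*1000 for v in(x,y,n)])
i=cams.get_image('wrist')[:,:,::-1].copy();cv2.imwrite('pics/wt.png',i)
h=cv2.cvtColor(i,cv2.COLOR_BGR2HSV)
m=((h[...,0]>4)&(h[...,0]<20)&(h[...,1]>60)).astype(np.uint8);m=cv2.morphologyEx(m,cv2.MORPH_OPEN,np.ones((3,3)))
for c in cv2.findContours(m,0,1)[0]:
    if cv2.contourArea(c)>800: print(cv2.contourArea(c),cv2.boundingRect(c))
print('proj C',proj('wrist',C),'tips',proj('wrist',tip+.046*M[:,1]),proj('wrist',tip-.046*M[:,1]))
E
python3 t.py
```

```text
20.0833 [0.5368 0.2749 0.0944] [-0.5981  0.2981 -0.0807  2.3337  1.9477  0.1918 -0.568 ] [-1.4615  0.3111 -0.323 ] 1.000729918013841
rot needed [ 0.0251 -0.0028  0.0105]
tip rel C: up-slope,lat,normal mm [np.float64(7.758402799537388), np.float64(-9.609485684427861), np.float64(79.22864150089464)]
6173.0 (255, 161, 84, 93)
11211.5 (331, 0, 229, 130)
36589.5 (0, 0, 258, 240)
proj C [295.3831 207.4652] tips [361.688  251.4131] [201.4951 251.4685]
```

Call:
step_arm(steps=[[1.5, 1.8, -4.5, 0.005, 0, 0.002], [1.5, 1.8, -4.5, 0.005, 0, 0.002], [1.5, 1.8, -4.5, 0.005, 0, 0.002], [1.5, 1.8, -4.5, 0.005, 0, 0.002], [1.5, 1.8, -4.5, 0.005, 0, 0.002], [1.5, 1.8, -4.5, 0, 0, 0], [1.5, 1.8, -4.5, 0, 0, 0], [1.5, 1.8, -4.5, 0, 0, 0], [1.5, 1.8, -4.5, 0, 0, 0], [1.5, 1.8, -4.5, 0, 0, 0], [0, 0, 0, 0, 0, 0], [0, 0, 0, 0, 0, 0]])

```text
clock: 21.13
position: [0.5504, 0.2935, 0.0482]
ee_rot: [-0.549, 2.484, 0.174]
force: [0.3, 0.4, 0.5]
width: 0.997
gripper_force: 0.0
```

```bash
python3 t.py
```

```text
21.1333 [0.5504 0.2935 0.0482] [-0.3969  0.4433 -0.3252  2.3174  2.2307  0.3288 -0.821 ] [0.319  0.3839 0.4812] 0.9969105197454207
rot needed [ 0.0005 -0.0044 -0.0018]
tip rel C: up-slope,lat,normal mm [np.float64(-2.5658549845559335), np.float64(0.6268167686963574), np.float64(29.784720927776995)]
6978.5 (228, 184, 106, 79)
11169.5 (361, 0, 199, 132)
32558.5 (0, 0, 216, 237)
proj C [281.0166 238.2187] tips [362.3659 251.1432] [202.1004 251.2359]
```

Call:
step_arm(steps=[[2.6, 1.2, -3.4, 0, 0, 0], [2.6, 1.2, -3.4, 0, 0, 0], [2.6, 1.2, -3.4, 0, 0, 0], [2.6, 1.2, -3.4, 0, 0, 0], [2.6, 1.2, -3.4, 0, 0, 0], [0, 0, 0, 0, 0, 0], [0, 0, 0, 0, 0, 0]])

```text
clock: 21.77
position: [0.5635, 0.2993, 0.0312]
ee_rot: [-0.549, 2.484, 0.174]
force: [-0.3, 0.9, -0.8]
width: 1.003
gripper_force: 0.0
```

```bash
python3 t.py
python3 - <<'E'
from h import *
from scipy.spatial.transform import Rotation as R
# compare fingertip shape in side view: slope vs tips
o=observe();M=R.from_rotvec(o['ee_rot']).as_matrix();tip=o['position']-.035*M[:,2]
print('tips side',[proj('side',tip+s*.046*M[:,1]) for s in(1,-1)],'scene',[proj('scene',tip+s*.046*M[:,1]) for s in(1,-1)])
E
```

```text
21.7667 [0.5635 0.2993 0.0312] [-0.3768  0.4982 -0.3454  2.2935  2.2688  0.3598 -0.8423] [-0.2713  0.9361 -0.7623] 1.0025050383775365
rot needed [ 0.0004 -0.0044 -0.0015]
tip rel C: up-slope,lat,normal mm [np.float64(-0.5591210690744162), np.float64(0.41878883757442714), np.float64(7.602798226916225)]
1442.0 (225, 291, 89, 25)
7474.0 (221, 187, 120, 76)
7124.5 (419, 0, 141, 103)
30928.0 (0, 0, 197, 237)
proj C [281.2241 247.4125] tips [362.1266 251.2364] [201.8856 251.3204]
tips side [array([271.6986, 296.6498]), array([274.4453, 264.0846])] scene [array([180.5635, 198.4134]), array([215.0571, 204.0326])]
```

Call:
step_arm(steps=[[1, 0.5, -1.6, 0, 0, 0], [1, 0.5, -1.6, 0, 0, 0], [1, 0.5, -1.6, 0, 0, 0], [1, 0.5, -1.6, 0, 0, 0], [0, 0, 0, 0, 0, 0], [0, 0, 0, 0, 0, 0]])

```text
clock: 22.32
position: [0.5675, 0.3014, 0.0251]
ee_rot: [-0.549, 2.483, 0.174]
force: [0.7, 0.1, -0.1]
width: 0.999
gripper_force: 0.0
```

Call:
step_arm(steps=[[1, 0.5, -1.6, 0, 0, 0], [1, 0.5, -1.6, 0, 0, 0], [0, 0, 0, 0, 0, 0], [0, 0, 0, 0, 0, 0]])

```text
clock: 22.65
position: [0.5696, 0.3024, 0.0219]
ee_rot: [-0.549, 2.483, 0.174]
force: [0.3, -0.6, -0.2]
width: 0.995
gripper_force: 0.0
```

Call:
step_arm(steps=[[1, 0.5, -1.6, 0, 0, 0], [1, 0.5, -1.6, 0, 0, 0], [0, 0, 0, 0, 0, 0], [0, 0, 0, 0, 0, 0]])

```text
clock: 22.98
position: [0.5702, 0.3028, 0.0209]
ee_rot: [-0.549, 2.481, 0.174]
force: [-28.5, -13.8, 44.2]
width: 0.996
gripper_force: 27.2
```

```bash
python3 t.py
python3 - <<'E'
from h import *
i=cv2.imread('pics/wt.png');g=cv2.cvtColor(i,cv2.COLOR_BGR2HSV)
for r in(215,228,240): print(r,[tuple(map(int,i[r,c,::-1])) for c in range(196,240,3)],'|',[tuple(map(int,i[r,c,::-1])) for c in range(322,370,3)])
E
```

```text
22.9833 [0.5702 0.3028 0.0209] [-0.3651  0.5308 -0.3601  2.2826  2.2932  0.3845 -0.8565] [-28.5436 -13.8149  44.2181] 0.9963272935940068
rot needed [ 0.0001 -0.0015 -0.0023]
tip rel C: up-slope,lat,normal mm [np.float64(-0.34036141388515273), np.float64(0.7518590295775243), np.float64(-5.0939042429066355)]
2681.5 (220, 291, 114, 31)
7522.0 (216, 190, 129, 72)
4326.0 (453, 0, 107, 82)
30468.0 (0, 0, 184, 237)
proj C [280.7708 255.5383] tips [362.304  251.4774] [201.8794 251.5721]
215 [(132, 132, 132), (126, 129, 127), (132, 129, 129), (131, 129, 128), (127, 125, 125), (132, 133, 132), (82, 83, 83), (199, 167, 138), (179, 150, 122), (146, 123, 103), (149, 122, 101), (149, 123, 103), (148, 125, 102), (145, 122, 102), (141, 117, 97)] | [(123, 102, 85), (115, 98, 82), (116, 99, 82), (137, 127, 121), (161, 160, 159), (163, 161, 161), (160, 161, 160), (159, 159, 157), (163, 162, 161), (164, 163, 162), (162, 161, 161), (161, 162, 161), (163, 160, 160), (162, 161, 161), (161, 163, 162), (162, 161, 160)]
228 [(130, 130, 131), (131, 131, 131), (129, 130, 127), (132, 132, 132), (135, 135, 132), 
[... 258 characters left out ...]
, 125, 107), (139, 135, 137), (137, 137, 133), (135, 135, 134), (135, 135, 134), (136, 134, 134), (138, 136, 135), (139, 138, 139), (142, 142, 141), (145, 144, 141), (148, 147, 146)]
240 [(71, 69, 69), (132, 129, 129), (130, 132, 129), (132, 130, 131), (152, 151, 151), (185, 182, 183), (180, 179, 179), (91, 75, 61), (154, 128, 106), (147, 121, 99), (144, 118, 101), (147, 121, 103), (151, 129, 108), (153, 129, 110), (152, 127, 107)] | [(134, 113, 92), (134, 113, 94), (133, 112, 92), (128, 110, 91), (145, 122, 101), (156, 132, 110), (155, 129, 107), (153, 131, 114), (137, 135, 133), (133, 133, 131), (133, 133, 131), (130, 130, 131), (132, 133, 133), (133, 132, 131), (95, 97, 93), (64, 62, 63)]
```

Contact with the slope. I back off about 2 mm above it and close.

Call:
step_arm(steps=[[-2, -1, 3.1, 0, 0, 0], [0, 0, 0, 0, 0, 0], [0, 0, 0, 0, 0, 0]])

```text
clock: 23.28
position: [0.5697, 0.3025, 0.0222]
ee_rot: [-0.549, 2.483, 0.174]
force: [-0.1, -0.4, 0.3]
width: 1.004
gripper_force: 0.0
```

Call:
step_arm(steps=[[0, 0, 0, 0, 0, 0], [0, 0, 0, 0, 0, 0], [0, 0, 0, 0, 0, 0], [0, 0, 0, 0, 0, 0], [0, 0, 0, 0, 0, 0], [0, 0, 0, 0, 0, 0]], gripper=0.4, force=25)

```text
clock: 23.78
position: [0.5695, 0.3023, 0.0217]
ee_rot: [-0.549, 2.483, 0.174]
force: [-0.2, -0.0, -1.5]
width: 0.722
gripper_force: 25.0
```

Gripped at 66 mm. I lift square to the slope.

Call:
step_arm(steps=[[-1.5, -0.7, 2.5, 0, 0, 0], [-3.1, -1.5, 4.9, 0, 0, 0], [-4, -1.9, 6.5, 0, 0, 0], [-5.2, -2.4, 8.2, 0, 0, 0], [-5.2, -2.4, 8.2, 0, 0, 0], [-5.2, -2.4, 8.2, 0, 0, 0], [-5.2, -2.4, 8.2, 0, 0, 0], [-5.2, -2.4, 8.2, 0, 0, 0], [-5.2, -2.4, 8.2, 0, 0, 0], [-4, -2, 7, 0, 0, 0], [-4, -2, 10, 0, 0, 0], [-4, -2, 10, 0, 0, 0], [-4, -2, 10, 0, 0, 0], [-4, -2, 10, 0, 0, 0], [-4, -2, 10, 0, 0, 0], [0, 0, 0, 0, 0, 0], [0, 0, 0, 0, 0, 0]])

```text
clock: 25.2
position: [0.507, 0.2727, 0.14]
ee_rot: [-0.548, 2.481, 0.175]
force: [0.4, -0.0, -1.1]
width: 0.724
gripper_force: 25.0
```

```bash
python3 t.py
```

```text
25.2 [0.507  0.2727 0.14  ] [-0.7401  0.1584  0.0593  2.3641  1.3893  0.1333 -0.0266] [ 0.3984 -0.0227 -1.1019] 0.7239358190182901
rot needed [-0.001  -0.002  -0.0013]
tip rel C: up-slope,lat,normal mm [np.float64(10.627511618158064), np.float64(0.014586792918812595), np.float64(132.58118779477675)]
2599.5 (220, 290, 114, 30)
7576.5 (216, 187, 130, 76)
14499.0 (124, 0, 436, 162)
22204.0 (0, 0, 217, 235)
proj C [281.5243 191.4983] tips [362.7278 252.3513] [201.9689 252.3017]
```

Call:
step_arm(steps=[[-2, 0, 13, -0.043, 0.0922, 0], [-2, 0, 13, -0.043, 0.0922, 0], [-2, 0, 13, -0.043, 0.0922, 0], [-2, 0, 13, -0.043, 0.0922, 0], [-2, 0, 13, -0.043, 0.0922, 0], [-2, 0, 13, -0.043, 0.0922, 0], [0, 0, 0, 0, 0, 0], [0, 0, 0, 0, 0, 0], [0, 0, 0, 0, 0, 0]])

```text
clock: 26.0
position: [0.5333, 0.2495, 0.1826]
ee_rot: [-0.562, 2.712, -0.003]
force: [0.1, -0.3, -2.8]
width: 0.724
gripper_force: 25.0
```

Run:
```python
from h import *
from scipy.spatial.transform import Rotation as R
o=observe();print(o['clock'],o['position'],o['joints'],o['width']);M=R.from_rotvec(o['ee_rot']).as_matrix();print(M)
a=np.radians(85.);G=np.c_[[-np.sin(a),np.cos(a),0],[np.cos(a),np.sin(a),0],[0,0,-1]];print('rot',R.from_matrix(G@M.T).as_rotvec())
```

```text
26.0 [0.5333 0.2495 0.1826] [-0.4374  0.1965 -0.231   2.0192  0.3585  0.6234  1.0627] 0.7236687082600216
[[-0.8521 -0.3831  0.3565]
 [-0.384   0.9206  0.0716]
 [-0.3556 -0.0759 -0.9316]]
rot [ 0.0187  0.3755 -0.4899]
```

Call:
step_arm(steps=[[-5, -15, 6, 0.0016, 0.0313, -0.0408], [-5, -20, 6, 0.0016, 0.0313, -0.0408], [-5, -21, 6, 0.0016, 0.0313, -0.0408], [-5, -22, 6, 0.0016, 0.0313, -0.0408], [-5, -22, 6, 0.0016, 0.0313, -0.0408], [-5, -22, 4, 0.0016, 0.0313, -0.0408], [-4, -22, 3, 0.0016, 0.0313, -0.0408], [-3, -22, 0, 0.0016, 0.0313, -0.0408], [-3, -22, 0, 0.0016, 0.0313, -0.0408], [-3, -22, 0, 0.0016, 0.0313, -0.0408], [0, -22, 0, 0.0016, 0.0313, -0.0408], [0, -22, 0, 0.0016, 0.0313, -0.0408], [0, -22, 0, 0, 0, 0], [0, -22, 0, 0, 0, 0], [0, 0, 0, 0, 0, 0], [0, 0, 0, 0, 0, 0]])

```text
clock: 27.33
position: [0.4883, -0.0495, 0.2192]
ee_rot: [-0.141, -3.136, 0.002]
force: [0.1, 1.3, -1.7]
width: 0.722
gripper_force: 25.0
```

Run:
```python
from h import *
from scipy.spatial.transform import Rotation as R
o=observe();print(o['clock'],o['position'],o['joints'],o['width'],o['force']);M=R.from_rotvec(o['ee_rot']).as_matrix()
a=np.radians(85.);G=np.c_[[-np.sin(a),np.cos(a),0],[np.cos(a),np.sin(a),0],[0,0,-1]];print('rot',R.from_matrix(G@M.T).as_rotvec())
# drawer: blue front top edge and white cabinet seam in scene/side
for n in('scene','side'):
    i=cams.get_image(n)[:,:,::-1].copy();cv2.imwrite(f'pics/{n}9.png',i)
    h=cv2.cvtColor(i,cv2.COLOR_BGR2HSV);m=((h[...,0]>100)&(h[...,0]<125)&(h[...,1]>120)).astype(np.uint8)
    for c in cv2.findContours(m,0,1)[0]:
        if cv2.contourArea(c)>150: print(n,cv2.contourArea(c),cv2.boundingRect(c),cv2.approxPolyDP(c,4,True)[:,0].tolist())
    for P in([.467,-.139,.132],[.594,-.150,.10],[.502,-.142,.16]): print(proj(n,P))
```

```text
27.3333 [ 0.4883 -0.0495  0.2192] [-0.0026  0.1925 -0.0071  1.843   0.0025  1.1084  1.4701] 0.7219255584201503 [ 0.0661  1.272  -1.6914]
rot [ 0.0009 -0.0024  0.0028]
scene 486.0 (301, 227, 101, 59) [[301, 229], [400, 284]]
scene 403.0 (399, 172, 66, 25) [[399, 177], [449, 196], [456, 190], [449, 186], [464, 176], [453, 174], [447, 190], [447, 180], [439, 187], [443, 177], [439, 187], [437, 178], [430, 184], [405, 172]]
scene 166.5 (124, 97, 22, 11) [[145, 100], [124, 102], [138, 107]]
scene 157.5 (116, 27, 37, 16) [[116, 31], [119, 39], [122, 34], [131, 42], [132, 30], [152, 28]]
[331.5975 276.0664]
[369.5248 255.2691]
[345.7708 253.7403]
side 827.5 (0, 341, 33, 57) [[22, 341], [24, 351], [14, 348], [14, 356], [9, 352], [9, 361], [2, 364], [6, 370], [0, 366], [12, 387], [2, 377], [0, 387], [14, 397], [31, 381], [27, 370], [20, 368], [24, 376], [15, 366], [20, 362], [15, 352], [25, 361], [25, 356], [32, 358]]
side 852.5 (190, 265, 37, 33) [[220, 267], [196, 270], [190, 278], [194, 293], [208, 297], [213, 290], [223, 290], [226, 273]]
side 173.0 (292, 175, 15, 22) [[295, 175], [293, 196], [306, 186]]
side 576.0 (340, 144, 36, 51) [[375, 144], [343, 172], [340, 193], [359, 176], [354, 170], [363, 171], [372, 161], [367, 156], [373, 156]]
side 303.0 (249, 108, 39, 25) [[287, 116], [281, 116], [279, 108], [279, 117], [266, 126], [264, 112], [261, 122], [256, 113], [249, 126], [266, 132]]
[373.8759 167.1726]
[330.9764 162.9835]
[363.5041 154.5195]
```

Run:
```python
from h import *
for p,q in(((301,228),(343,172)),((401,284.5),(375,144))): print(tri(p,q),plane('scene',p,.16),plane('side',q,.16))
s=cv2.imread('pics/scene9.png');h=cv2.cvtColor(s,cv2.COLOR_BGR2HSV)
# column profile through the drawer interior, from the front up into the cabinet
P0=np.array([.50,-.142]);d=np.array([.9962,-.0872])
for t in np.arange(-10,130,6):
    X=P0+d*t/1000; u=proj('scene',[X[0],X[1],.16]); c,r=np.round(u).astype(int); print(int(t),(c,r),s[r,c,::-1].tolist(),end=' ')
b=cv2.imread('pics/d4.png');e=cv2.imread('pics/side9.png')
print()
m=((cv2.cvtColor(e,cv2.COLOR_BGR2HSV)[...,0]>100)&(cv2.cvtColor(e,cv2.COLOR_BGR2HSV)[...,0]<125)&(cv2.cvtColor(e,cv2.COLOR_BGR2HSV)[...,1]>120))
for r in range(140,200,6): print(r,np.where(m[r,285:385])[0][[0,-1]]+285 if m[r,285:385].any() else '')
```

```text
(array([ 0.5201, -0.0377,  0.1551]), np.float64(4.341663594920113)) [ 0.5114 -0.0418  0.16  ] [ 0.5201 -0.033   0.16  ]
(array([ 0.5006, -0.2414,  0.1485]), np.float64(8.732124876749912)) [ 0.4943 -0.2445  0.16  ] [ 0.492  -0.2139  0.16  ]
-10 (np.int64(342), np.int64(257)) [56, 70, 97] -4 (np.int64(344), np.int64(255)) [58, 75, 109] 2 (np.int64(346), np.int64(254)) [67, 101, 155] 8 (np.int64(348), np.int64(252)) [67, 100, 157] 14 (np.int64(350), np.int64(251)) [198, 174, 153] 20 (np.int64(352), np.int64(249)) [236, 213, 156] 26 (np.int64(354), np.int64(247)) [236, 213, 157] 32 (np.int64(356), np.int64(246)) [235, 212, 155] 38 (np.int64(358), np.int64(244)) [236, 213, 155] 44 (np.int64(360), np.int64(243)) [225, 194, 143] 50 (np.int64(362), np.int64(241)) [154, 132, 99] 56 (np.int64(363), np.int64(240)) [155, 132, 98] 62 (np.int64(365), np.int64(238)) [155, 133, 99] 68 (np.int64(367), np.int64(237)) [155, 132, 99] 74 (np.int64(369), np.int64(235)) [157, 133, 101] 80 (np.int64(371), np.int64(234)) [156, 134, 99] 86 (np.int64(372), np.int64(233)) [156, 132, 99] 92 (np.int64(374), np.int64(231)) [157, 134, 101] 98 (np.int64(376), np.int64(230)) [157, 132, 98] 104 (np.int64(378), np.int64(228)) [158, 132, 101] 110 (np.int64(379), np.int64(227)) [155, 131, 99] 116 (np.int64(381), np.int64(226)) [159, 135, 101] 122 (np.int64(383), np.int64(224)) [163, 138, 106] 128 (np.int64(384), np.int64(223)) [164, 139, 105] 
140 
146 [370 375]
152 [362 374]
158 [356 367]
164 [351 369]
170 [345 364]
176 [294 359]
182 [292 353]
188 [292 348]
194 [292 344]
```

Blue front edge is at x≈0.500–0.512, so the drawer's open part spans x≈0.515–0.658 and the model's target is about (0.585, -0.149). I move over it and lower.

Call:
step_arm(steps=[[6, -6, 0, 0, 0, 0], [11, -11, 0, 0, 0, 0], [13, -14, 0, 0, 0, 0], [14, -15, 0, 0, 0, 0], [14, -15, 0, 0, 0, 0], [14, -14, 0, 0, 0, 0], [12, -12, 0, 0, 0, 0], [8, -8, 0, 0, 0, 0], [5, -4.5, 0, 0, 0, 0], [0, 0, -8, 0, 0, 0], [0, 0, -14, 0, 0, 0], [0, 0, -16, 0, 0, 0], [0, 0, -16, 0, 0, 0], [0, 0, -16, 0, 0, 0], [0, 0, -16, 0, 0, 0], [0, 0, -14, 0, 0, 0], [0, 0, -12, 0, 0, 0], [0, 0, -8, 0, 0, 0], [0, 0, 0, 0, 0, 0], [0, 0, 0, 0, 0, 0]])

```text
clock: 29.1
position: [0.5863, -0.1458, 0.1007]
ee_rot: [-0.133, -3.137, -0.006]
force: [0.3, 0.4, -1.0]
width: 0.721
gripper_force: 25.0
```

Call:
step_arm(steps=[[0, 0, -3, 0, 0, 0], [0, 0, -3, 0, 0, 0], [0, 0, -3, 0, 0, 0], [0, 0, 0, 0, 0, 0], [0, 0, 0, 0, 0, 0]])

```text
clock: 29.52
position: [0.5866, -0.1464, 0.0918]
ee_rot: [-0.134, -3.138, -0.006]
force: [-0.7, -0.3, -1.2]
width: 0.721
gripper_force: 25.0
```

Call:
step_arm(steps=[[0, -1, -3, 0, 0, 0], [0, -1, -3, 0, 0, 0], [0, 0, -3, 0, 0, 0], [0, 0, 0, 0, 0, 0], [0, 0, 0, 0, 0, 0]])

```text
clock: 29.93
position: [0.5865, -0.1484, 0.0825]
ee_rot: [-0.134, -3.137, -0.006]
force: [-0.1, 0.3, -1.5]
width: 0.725
gripper_force: 25.0
```

Call:
step_arm(steps=[[0, 0, -2, 0, 0, 0], [0, 0, -2, 0, 0, 0], [0, 0, -2, 0, 0, 0], [0, 0, 0, 0, 0, 0], [0, 0, 0, 0, 0, 0]])

```text
clock: 30.35
position: [0.5866, -0.1483, 0.0767]
ee_rot: [-0.134, -3.138, -0.006]
force: [1.1, 0.6, -1.4]
width: 0.721
gripper_force: 25.0
```

Call:
step_arm(steps=[[0, 0, -1.5, 0, 0, 0], [0, 0, -1.5, 0, 0, 0], [0, 0, 0, 0, 0, 0]])

```text
clock: 30.6
position: [0.5865, -0.1484, 0.0736]
ee_rot: [-0.134, -3.137, -0.006]
force: [0.4, 1.4, -1.8]
width: 0.723
gripper_force: 25.0
```

Call:
step_arm(steps=[[0, 0, -1.5, 0, 0, 0], [0, 0, -1.5, 0, 0, 0], [0, 0, 0, 0, 0, 0]])

```text
clock: 30.85
position: [0.5865, -0.1484, 0.0705]
ee_rot: [-0.134, -3.137, -0.006]
force: [-0.4, 0.2, -1.4]
width: 0.722
gripper_force: 25.0
```

Call:
step_arm(steps=[[0, 0, -1.5, 0, 0, 0], [0, 0, -1.5, 0, 0, 0], [0, 0, 0, 0, 0, 0]])

```text
clock: 31.1
position: [0.5865, -0.1484, 0.0675]
ee_rot: [-0.134, -3.137, -0.006]
force: [0.3, 0.4, -1.6]
width: 0.725
gripper_force: 25.0
```

Call:
step_arm(steps=[[0, 0, -1.5, 0, 0, 0], [0, 0, -1, 0, 0, 0], [0, 0, 0, 0, 0, 0]])

```text
clock: 31.35
position: [0.5865, -0.1484, 0.0651]
ee_rot: [-0.134, -3.137, -0.006]
force: [-0.0, 0.8, -2.1]
width: 0.722
gripper_force: 25.0
```

Call:
step_arm(steps=[[0, 0, -1.5, 0, 0, 0], [0, 0, -1, 0, 0, 0], [0, 0, 0, 0, 0, 0]])

```text
clock: 31.6
position: [0.5866, -0.1484, 0.0626]
ee_rot: [-0.134, -3.137, -0.006]
force: [-0.7, 0.5, -1.0]
width: 0.723
gripper_force: 25.0
```

Call:
step_arm(steps=[[0, 0, -1.5, 0, 0, 0], [0, 0, -1, 0, 0, 0], [0, 0, 0, 0, 0, 0]])

```text
clock: 31.85
position: [0.5865, -0.1484, 0.0601]
ee_rot: [-0.134, -3.137, -0.006]
force: [0.1, -0.4, -2.1]
width: 0.727
gripper_force: 25.0
```

Call:
step_arm(steps=[[0, 0, -1, 0, 0, 0], [0, 0, -1, 0, 0, 0], [0, 0, 0, 0, 0, 0]])

```text
clock: 32.1
position: [0.5866, -0.1484, 0.0581]
ee_rot: [-0.134, -3.138, -0.006]
force: [0.2, 0.2, -2.2]
width: 0.726
gripper_force: 25.0
```

Run:
```python
from h import *
o=observe();print(o['clock'],o['position'],o['force'],o['ft_torque'])
i=cams.get_image('wrist')[:,:,::-1].copy();cv2.imwrite('pics/w11.png',i)
# drawer walls in the wrist view: V profile along a row through the drawer left of the fingers
h=cv2.cvtColor(i,cv2.COLOR_BGR2HSV)
for r in(120,150,180,210): print(r,[(c,int(h[r,c,0]),int(h[r,c,1]),int(h[r,c,2])) for c in range(60,520,20)])
for z in(.09,.10,.15):
  for dx,dy in((-.0,.084),(0,-.084),(-.07,0)):
    print(z,dx,dy,proj('wrist',[.587+dx,-.149+dy,z]))
```

```text
32.1 [ 0.5866 -0.1484  0.0581] [ 0.171   0.1768 -2.2044] [ 0.0633 -0.014  -0.0105]
120 [(60, 17, 99, 176), (80, 17, 99, 229), (100, 22, 78, 254), (120, 22, 76, 254), (140, 22, 77, 254), (160, 17, 93, 168), (180, 18, 97, 168), (200, 17, 101, 169), (220, 16, 92, 169), (240, 17, 92, 161), (260, 16, 90, 162), (280, 15, 89, 161), (300, 16, 87, 159), (320, 16, 89, 160), (340, 16, 89, 160), (360, 16, 88, 153), (380, 16, 90, 151), (400, 16, 86, 152), (420, 17, 99, 181), (440, 20, 84, 246), (460, 19, 80, 247), (480, 19, 83, 247), (500, 17, 87, 238)]
150 [(60, 16, 95, 124), (80, 18, 99, 137), (100, 18, 98, 138), (120, 16, 97, 134), (140, 16, 100, 191), (160, 17, 102, 173), (180, 17, 102, 177), (200, 17, 103, 184), (220, 17, 101, 180), (240, 17, 102, 195), (260, 17, 99, 193), (280, 16, 101, 196), (300, 16, 102, 192), (320, 16, 99, 178), (340, 24, 69, 254), (360, 17, 97, 181), (380, 17, 100, 188), (400, 16, 103, 178), (420, 17, 103, 184), (440, 17, 99, 177), (460, 17, 92, 138), (480, 16, 95, 137), (500, 16, 105, 129)]
180 [(60, 16, 102, 147), (80, 16, 100, 164), (100, 16, 101, 139), (120, 18, 95
[... 477 characters left out ...]
, 161), (140, 17, 100, 184), (160, 17, 103, 191), (180, 17, 98, 187), (200, 17, 100, 188), (220, 14, 81, 199), (240, 15, 76, 197), (260, 14, 75, 205), (280, 14, 76, 190), (300, 14, 77, 186), (320, 16, 91, 166), (340, 16, 101, 179), (360, 17, 99, 177), (380, 16, 97, 187), (400, 17, 96, 170), (420, 18, 101, 177), (440, 17, 96, 135), (460, 17, 100, 138), (480, 16, 99, 137), (500, 18, 104, 118)]
0.09 -0.0 0.084 [425.4871 238.8805]
0.09 0 -0.084 [139.1616 262.5612]
0.09 -0.07 0 [269.7125 127.0651]
0.1 -0.0 0.084 [434.0225 245.0186]
0.1 0 -0.084 [131.0873 269.9542]
0.1 -0.07 0 [269.0731 126.6188]
0.15 -0.0 0.084 [497.8762 290.9381]
0.15 0 -0.084 [ 71.1716 324.8142]
0.15 -0.07 0 [264.0437 123.1077]
```

Call:
step_arm(steps=[[0, 0, -1, 0, 0, 0], [0, 0, -1, 0, 0, 0], [0, 0, 0, 0, 0, 0]])

```text
clock: 32.4
position: [0.5885, -0.1486, 0.0579]
ee_rot: [0.134, 3.136, 0.005]
force: [0.2, -0.7, 7.7]
width: 0.723
gripper_force: 25.0
```

Call:
step_arm(steps=[[0, 0, -1, 0, 0, 0], [0, 0, -1, 0, 0, 0], [0, 0, 0, 0, 0, 0]])

```text
clock: 32.65
position: [0.5906, -0.1488, 0.0578]
ee_rot: [0.134, 3.132, 0.005]
force: [0.1, 0.6, 20.8]
width: 0.723
gripper_force: 25.0
```

Floor contact. I relieve the pressure, release gently and rise.

Call:
step_arm(steps=[[0, 0, 2, 0, 0, 0], [0, 0, 1.5, 0, 0, 0], [0, 0, 0, 0, 0, 0]])

```text
clock: 32.9
position: [0.5866, -0.1484, 0.058]
ee_rot: [-0.134, -3.138, -0.006]
force: [-0.1, 1.2, -1.1]
width: 0.726
gripper_force: 25.0
```

Call:
step_arm(steps=[[0, 0, 0, 0, 0, 0], [0, 0, 0, 0, 0, 0], [0, 0, 0, 0, 0, 0], [0, 0, 0, 0, 0, 0], [0, 0, 5, 0, 0, 0], [0, 0, 10, 0, 0, 0], [0, 0, 20, 0, 0, 0], [0, 0, 30, 0, 0, 0], [0, 0, 30, 0, 0, 0], [0, 0, 30, 0, 0, 0], [0, 0, 30, 0, 0, 0], [0, 0, 20, 0, 0, 0], [0, 0, 10, 0, 0, 0], [0, 0, 0, 0, 0, 0], [0, 0, 0, 0, 0, 0]], gripper=0.9)

```text
clock: 34.15
position: [0.5865, -0.1484, 0.2426]
ee_rot: [-0.134, -3.138, -0.006]
force: [-0.7, 1.4, -0.1]
width: 0.903
gripper_force: 0.0
```

Run:
```python
from h import *
o=observe();print(o['clock'],o['position'],o['ee_rot'],o['joints'],o['force'],o['width'])
i=cams.get_image('wrist')[:,:,::-1].copy();cv2.imwrite('pics/w12.png',i)
print(proj('wrist',[.5866,-.1484,.095]),proj('wrist',[.5866,-.1484,.108]))
h=cv2.cvtColor(i,cv2.COLOR_BGR2HSV)
g=cv2.GaussianBlur(h,(3,3),0)
m=((g[...,0]<16)&(g[...,0]>8)&(g[...,1]>50)&(g[...,1]<95)).astype(np.uint8);m=cv2.morphologyEx(m,cv2.MORPH_OPEN,np.ones((4,4)))
for c in cv2.findContours(m,0,1)[0]:
    if cv2.contourArea(c)>400: print(cv2.contourArea(c),cv2.boundingRect(c),cv2.minAreaRect(c))
```

```text
34.15 [ 0.5865 -0.1484  0.2426] [-0.1341 -3.1378 -0.0057] [ 0.1233  0.3649  0.0544  1.5454 -0.0242  1.2332  1.6675] [-0.6946  1.3925 -0.1189] 0.9027826910114162
[280.763  193.4073] [280.808  195.6103]
2279.5 (394, 180, 78, 57) ((434.83172607421875, 206.68316650390625), (77.81192016601562, 52.537967681884766), 5.710593223571777)
1108.5 (263, 161, 45, 62) ((285.2508239746094, 191.70919799804688), (43.74598693847656, 60.783260345458984), 1.1691393852233887)
1176.5 (498, 160, 36, 43) ((515.8904418945312, 181.04110717773438), (31.824176788330078, 45.433197021484375), 6.009005546569824)
2343.0 (241, 84, 86, 31) ((283.5, 98.99999237060547), (84.99998474121094, 29.999996185302734), -0.0)
5693.0 (213, 0, 230, 115) ((337.54168701171875, 67.35503387451172), (98.73387908935547, 237.77297973632812), 74.14419555664062)
```

Model rests at wrist (285,192), predicted (281,193), so it stayed where it was released. Now I shut the fingers and go in front of the handle to push it.

Call:
step_arm(steps=[[-6, 0.5, 0, 0, 0, 0], [-12, 1, 0, 0, 0, 0], [-18, 1, 0, 0, 0, 0], [-20, 1.5, 0, 0, 0, 0], [-20, 1.5, 0, 0, 0, 0], [-20, 1.5, 0, 0, 0, 0], [-20, 1, 0, 0, 0, 0], [-18, 1, 0, 0, 0, 0], [-12, 0.5, 0, 0, 0, 0], [-6, 0.5, 0, 0, 0, 0], [0, 0, -15, 0, 0, 0], [0, 0, -25, 0, 0, 0], [0, 0, -25, 0, 0, 0], [0, 0, -25, 0, 0, 0], [0, 0, -25, 0, 0, 0], [0, 0, -20, 0, 0, 0], [0, 0, -15, 0, 0, 0], [0, 0, -8, 0, 0, 0], [0, 0, 0, 0, 0, 0], [0, 0, 0, 0, 0, 0]], gripper=0)

```text
clock: 35.87
position: [0.4348, -0.1384, 0.0848]
ee_rot: [-0.134, -3.137, -0.006]
force: [0.5, 0.5, -0.3]
width: -0.001
gripper_force: 0.0
```

Call:
step_arm(steps=[[3, -0.3, 0, 0, 0, 0], [5, -0.4, 0, 0, 0, 0], [5, -0.4, 0, 0, 0, 0], [5, -0.4, 0, 0, 0, 0], [6, -0.5, 0, 0, 0, 0], [8, -0.7, 0, 0, 0, 0], [10, -0.9, 0, 0, 0, 0], [10, -0.9, 0, 0, 0, 0], [10, -0.9, 0, 0, 0, 0], [10, -0.9, 0, 0, 0, 0], [10, -0.9, 0, 0, 0, 0], [10, -0.9, 0, 0, 0, 0], [10, -0.9, 0, 0, 0, 0], [10, -0.9, 0, 0, 0, 0], [10, -0.9, 0, 0, 0, 0], [8, -0.7, 0, 0, 0, 0], [6, -0.5, 0, 0, 0, 0], [4, -0.3, 0, 0, 0, 0]])

```text
clock: 37.37
position: [0.5755, -0.1507, 0.0847]
ee_rot: [-0.134, -3.138, -0.006]
force: [-1.4, 2.2, -0.0]
width: 0.005
gripper_force: 0.5
```

Call:
step_arm(steps=[[4, -0.3, 0, 0, 0, 0], [4, -0.3, 0, 0, 0, 0], [4, -0.3, 0, 0, 0, 0], [3, -0.2, 0, 0, 0, 0], [3, -0.2, 0, 0, 0, 0], [2, -0.2, 0, 0, 0, 0], [0, 0, 0, 0, 0, 0], [0, 0, 0, 0, 0, 0]])

```text
clock: 38.03
position: [0.5951, -0.1522, 0.085]
ee_rot: [-0.134, -3.139, -0.006]
force: [0.4, -0.4, 0.2]
width: 0.008
gripper_force: 0.0
```

Call:
step_arm(steps=[[2, 0, 0, 0, 0, 0], [2, 0, 0, 0, 0, 0], [0, 0, 0, 0, 0, 0], [0, 0, 0, 0, 0, 0]])

```text
clock: 38.37
position: [0.5988, -0.1522, 0.0849]
ee_rot: [-0.134, -3.138, -0.006]
force: [-1.0, -0.3, -0.2]
width: 0.003
gripper_force: 0.1
```

Call:
step_arm(steps=[[2, 0, 0, 0, 0, 0], [2, 0, 0, 0, 0, 0], [0, 0, 0, 0, 0, 0], [0, 0, 0, 0, 0, 0]])

```text
clock: 38.7
position: [0.5989, -0.1522, 0.0846]
ee_rot: [-0.135, -3.131, -0.006]
force: [-14.5, 0.6, 10.7]
width: 0.002
gripper_force: 7.2
```

Run:
```python
from h import *
o=observe();print(o['clock'],o['position'],o['force'])
for n in('scene','side'):
    i=cams.get_image(n)[:,:,::-1].copy();cv2.imwrite(f'pics/{n}10.png',i)
    b=cv2.imread(f'pics/{n}0.png');h=[cv2.cvtColor(k,cv2.COLOR_BGR2HSV) for k in(b,i)]
    m=[((k[...,0]>100)&(k[...,0]<125)&(k[...,1]>120)) for k in h]
    for k in m:
        if n=='scene': print(n,[(r,(np.where(k[r,330:470])[0][[0,-1]]+330).tolist()) for r in range(196,270,12) if k[r,330:470].any()])
        else: print(n,[(r,(np.where(k[r,285:385])[0][[0,-1]]+285).tolist()) for r in range(126,200,8) if k[r,285:385].any()])
```

```text
38.7 [ 0.5989 -0.1522  0.0846] [-14.4648   0.5531  10.6501]
scene [(196, [447, 449]), (208, [366, 372]), (220, [391, 398]), (232, [352, 424]), (244, [358, 373]), (256, [371, 429]), (268, [390, 428])]
scene [(196, [445, 450]), (220, [352, 361]), (232, [353, 393]), (244, [360, 409]), (256, [368, 410]), (268, [386, 394])]
side [(134, [319, 329]), (142, [310, 328]), (150, [299, 323]), (158, [293, 325]), (166, [293, 323]), (174, [292, 317]), (182, [292, 305]), (190, [292, 300])]
side [(150, [299, 320]), (158, [293, 326]), (166, [293, 323]), (174, [292, 318]), (182, [292, 309]), (190, [292, 301])]
```

It stopped exactly at the shut position (force 14 N). I retreat clear and check.

Call:
step_arm(steps=[[-4, 0, 0, 0, 0, 0], [-10, 0, 0, 0, 0, 0], [-18, 0, 0, 0, 0, 0], [-20, 0, 0, 0, 0, 0], [-15, 0, 5, 0, 0, 0], [-10, 0, 15, 0, 0, 0], [-5, 0, 25, 0, 0, 0], [0, 0, 30, 0, 0, 0], [0, 0, 30, 0, 0, 0], [0, 0, 30, 0, 0, 0], [0, 0, 25, 0, 0, 0], [0, 0, 10, 0, 0, 0], [0, 0, 0, 0, 0, 0], [0, 0, 0, 0, 0, 0]])

```text
clock: 39.97
position: [0.5208, -0.1521, 0.2544]
ee_rot: [-0.134, -3.138, -0.006]
force: [-0.3, -0.8, -1.6]
width: 0.002
gripper_force: 0.0
```

Run:
```python
from h import *
o=observe();print(o['clock'],o['position'],o['force'])
for n in('scene','side'):
    i=cams.get_image(n)[:,:,::-1].copy();cv2.imwrite(f'pics/{n}11.png',i);b=cv2.imread(f'pics/{n}0.png')
    reg=dict(mug=(292,190,40,50),white=(130,178,32,30),bar=(352,215,60,40),front=(345,200,40,60)) if n=='scene' else dict(mug=(250,183,32,40),white=(250,316,40,50),tanplace=(258,262,32,36),handle=(300,140,30,55))
    for k,(x,y,w,h) in reg.items():
        A=cv2.GaussianBlur(i,(3,3),0)[y:y+h,x:x+w].astype(int);B=cv2.GaussianBlur(b,(3,3),0)[y:y+h,x:x+w].astype(int)
        print(n,k,'frac changed',(np.abs(A-B).max(2)>30).mean())
i=cv2.imread('pics/side11.png');h=cv2.cvtColor(i,cv2.COLOR_BGR2HSV)
m=((h[...,0]<12)&(h[...,1]>140)&(h[...,2]>70))
print([(r,np.where(m[r,325:385])[0]+325) for r in(240,244,248)])
m=((h[...,0]>14)&(h[...,0]<32)&(h[...,1]>90)&(h[...,2]>60))
print('brass',[(r,(np.where(m[r,352:372])[0]+352).tolist()) for r in range(184,212,5)],proj('side',[.4515,.0255,.171]),proj('side',[.4515,.0255,.106]))
```

```text
39.9667 [ 0.5208 -0.1521  0.2544] [-0.3377 -0.8283 -1.5688]
scene mug frac changed 0.0015
scene white frac changed 0.004166666666666667
scene bar frac changed 0.005833333333333334
scene front frac changed 0.032916666666666664
side mug frac changed 0.0
side white frac changed 0.0005
side tanplace frac changed 0.3289930555555556
side handle frac changed 0.0
[(240, array([334, 335, 336, 370, 371, 372])), (244, array([336, 337, 338, 339, 369, 370, 371, 372])), (248, array([339, 340, 341, 342, 343, 366, 367, 368, 369, 370, 371]))]
brass [(184, [352, 353, 354, 355, 356, 357, 358, 369]), (189, [352, 353, 359, 360, 361, 362, 363, 364, 365, 366, 368]), (194, [352, 357, 358, 359, 360, 361, 362, 363, 364, 365]), (199, [358, 359, 360, 361, 362, 363]), (204, [354, 358, 359, 360, 361, 362, 370, 371]), (209, [360, 361])] [362.0422 187.9311] [358.0682 209.2938]
```

```bash
python3 -c "
from cell import job
print(job.sign_off())"
```

```text
the job is handed in; nothing more can be done
None
```

Job handed in at about 40 s: the burner stands upright on its mat, about 2 mm off centre at most; the tan model was laid teeth up in the upper drawer, which is pushed fully shut; the white model and mug have not moved.

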